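# Clear, reload and start the pod brewer with its gated lever

## Task

Get the pod brewer on the tea trolley going for the next round: first work its lever back through the zigzag gate from the brew slot to the end of the load slot (nearest the drawer front), then pull the pod drawer right out, throw every spent pod that is in it into the bin on the trolley's side, and stand every fresh pod, foil up, in a drawer seat of its own. Once all that is done, slide the drawer fully shut, bring the lever into the middle slot of the gate and leave it there for about a second so that the head clamps down, then take it on to the end of the brew slot. Do not disturb the flask, the mugs or the tumbler.

Things in the scene. Friction and masses are not known exactly. Their poses are not given: they have to be found in the camera images.
- brewer: Grey pod tea brewer, fixed. Origin on the trolley top under the middle of its low deck; own -x = front (the drawer comes out there), +x = tower, +y = lever side, z up. Deck x -120..120, y -120..120 mm, top 94 mm up; tower with water tank x 120..230, 238 mm high; spout and drip tray with a docked steel jug (110 mm high, fixed) beside the tower at +y.
- gate_load (a point): Load end of the zigzag slot in the gate plate on the deck, at the plate's mid-height (96 mm up); axes as the brewer's. Slot 13 mm wide, rigid walls, plate 4 mm thick. Its centre line in the brewer frame (x, y, mm): load end (-26, 51), (-9.5, 51), (-9.5, 75), (9.5, 75), (9.5, 51), brew end (26, 51).
- gate_middle (a point): Middle (clamp) slot of the gate, at (0, 75, 96) mm in the brewer frame: the short leg from (-9.5, 75) to (9.5, 75), where the lever stands upright sideways.
- gate_brew (a point): Brew end of the zigzag slot, the end nearest the tower, at (26, 51, 96) mm in the brewer frame.
- lever_pivot (a point): Pivot of the lever, at (0, 75, 16) mm in the brewer frame, axes as the brewer's. The lever is a straight 8 mm stem that leans both ways about this point; it crosses the gate plate 80 mm above the pivot and carries the knob's centre 125 mm from it.
- lever_knob (a point): Centre of the lever's black ball knob, 28 mm diameter, 45 mm above the gate plate when upright.
- lever_fore (a joint): Fore-aft lean a of the lever, rad: about -0.31 at the load end, +0.31 at the brew end, -0.12 and +0.12 along the two cross legs. Knob centre minus pivot in brewer axes = 125 mm * (sin a cos b, sin b, cos a cos b), b = lever_side; the stem crosses the plate at 80 mm * (tan a, tan b / cos a) from the pivot. Friction (about 1 N at the knob) holds it where it is left.
- lever_side (a joint): Sideways lean b of the lever, rad: 0 in the middle slot, about -0.28 in the load and brew slots.
- pod_drawer (a joint): How far the pod drawer is pulled out, m: 0 shut, 0.172 fully out. It slides along the brewer's -x with 1.5 N friction and stays where it is left.
- drawer_handle (a point): Middle of the drawer's bar handle: round steel bar 10 mm thick and 70 mm long, across the slide direction, 35 mm in front of the drawer's front panel, 50 mm above the trolley top. Front panel 80 mm wide, its top 78 mm above the trolley top.
- drawer_floor (a point): Middle of the drawer's floor, on its surface, 30 mm above the trolley top; moves with the drawer; axes as the brewer's. Inside 174 mm (x) by 64 mm (y). Three seats in a row, middles at x -58, 0 and +58 mm, parted by 3 mm ribs; one 46 mm pod each, 4 mm to spare each way along x, 9 mm along y. Ribs, side and rear walls 7 mm high, front panel 48 mm above the floor.
- bin_mouth (a point): Middle of the mouth of the grey plastic tilt-out bin, fixed outside the trolley's left (+y) edge; axes as the world's. Mouth 160 mm (x) by 100 mm (y), 4 mm below the trolley top; bin 170 mm deep, leaning 0.2 rad outwards (its foot is nearer the trolley). The trolley edge, 66 mm towards -y from here, has a rail 12 mm high.
- flask: Maroon push-button vacuum flask, 110 mm diameter, 256 mm high, origin under its middle. Bystander.
- mug1: White ceramic mug, 80 mm diameter, 92 mm high, origin under its middle. Bystander.
- mug2: White ceramic mug of the same size, closed by a flat silicone lid with a small knob (112 mm high in all). Bystander.
- tumbler: Glass tumbler, 68 mm diameter, 110 mm high, origin under its middle. Bystander.
- fresh1_mid (a point): Centre of a fresh pod: white hard plastic cup, 46 mm diameter, 38 mm high (centre 19 mm above its underside), 18 g, unbroken foil lid on top, standing on the trolley top to the left of the brewer. Its z axis points to the foil. None if absent.
- spent1_mid (a point): Centre of a spent pod (same size and shape, with a dark puncture in the foil), standing in the drawer in one of the seats at the start. None if absent.
- fresh2_mid (a point): Centre of a fresh pod: white hard plastic cup, 46 mm diameter, 38 mm high (centre 19 mm above its underside), 18 g, unbroken foil lid on top, standing on the trolley top to the left of the brewer. Its z axis points to the foil. None if absent.
- spent2_mid (a point): Centre of a spent pod (same size and shape, with a dark puncture in the foil), standing in the drawer in one of the seats at the start. None if absent.
- fresh3_mid (a point): Centre of a fresh pod: white hard plastic cup, 46 mm diameter, 38 mm high (centre 19 mm above its underside), 18 g, unbroken foil lid on top, standing on the trolley top to the left of the brewer. Its z axis points to the foil. None if absent.
- spent3_mid (a point): Centre of a spent pod (same size and shape, with a dark puncture in the foil), standing in the drawer in one of the seats at the start. None if absent.
There are look-alikes about, which are no part of the job. Leave any green look-alike of the part that bears fresh2_mid alone.

How it is judged:
By the outcome, as a careful person would: the job done as asked, in the order asked, and still so for the second after the job is handed in, with the robot touching nothing.
Of spent1, spent2, spent3 only 1 to 2 are there at a start; the rules pass over those that are not, and their reading is None.
Of fresh1, fresh2, fresh3 only 2 to 3 are there at a start; the rules pass over those that are not, and their reading is None.
At some moment in a run one of fresh1, fresh2, fresh3 may be knocked a few centimetres aside while the robot is not near it.
It also fails if it takes over 210 s, if anything falls off the work surface, if the arm or the gripper's body presses on something with over 40 N, if the wrist force passes 120 N, or if a joint passes its speed limit or range.

## Robot

A 6-joint arm with a two-finger parallel gripper is mounted at the origin on the work surface. World frame = base frame: x ahead of the robot, y to its left, z up, the work surface at z = 0. Lengths are in m, angles in degrees, forces in N, time in s.
With the tool pointing down it reaches from about 0.4 to 0.825 m from the base axis. Payload 7 kg.
Tool frame: the origin (TCP) lies on the centre line of the jaws, within the pads' length; the fingertips stand 19 mm ahead of it and the grasp point (between the pads) is the TCP; z points along the fingers, y is the line along which they close (so a half turn about z gives the same grasp; the last joint's range is limited). The gripper opens to 88 mm and grips with 3 to 60 N. Pads are 19 mm wide; open, the fingers measure 130 mm over their backs; the gripper's body (78 mm by 193 mm) begins 47 mm behind the grasp point.
Start: joints at [-51.217, 20.546, 0.682, 0, -70.136, -16.507], TCP at [0.256, -0.625, 0.246] pointing down, gripper open.
Joint ranges: [-176.03, 176.03], [-82.01, 121.73], [-58.28, 71.71], [-173.87, 95.51], [-174.79, -0.11], [-173.66, 173.66]. Speed limits (degrees/s): [136.94, 136.94, 172.46, 180, 180, 180].

## Interface

Orientations are given as [roll, pitch, yaw] about the fixed x, y, z axes, in that order (R = Rz(yaw) Ry(pitch) Rx(roll)).
In Python, from plant import * gives the robot as it stands. The module is installed in compiled form; this text tells all that it offers.
- The arm moves only by the tool play_rows, never from a script. Its argument "deltas" is a list of rows, each a list of 6 numbers: the shift along the world's x, y, z scaled (see below), then the turn, a rotation vector about the world's x, y, z scaled (see below). A call has 1 to 10 rows; each row shifts and turns the commanded pose from where the row before left it; what a row does not reach is not made up. The controller multiplies each number of a shift by 800 mm and each number of a turn by 180 degrees. A row lasts 1/10 s, in which the tool goes at most 50 mm and 8.59 degrees, less where a joint would pass 70% of its speed; a pose out of reach is approached as far as the arm can. A call with a number of a shift or a turn outside -1 to 1 is refused whole. A call with a gripper value outside its range is refused whole. "gripper" is the gripper command: -1 is shut, 1 is fully open, values between are in proportion, set as the call begins (left out, the last holds). The fingers move at their own pace and stop on an object; the grip force is fixed at half the most. Time passes only in rows, so rows that do not move let the fingers close. It gives the time, the measured TCP pose, the force, the opening and the grip force at its end, in the units of the state.
- get_obs(): the state, without advancing time (a new reading comes with each control period).
- snapshot(name): name is "scene" or "top" or "wrist"; returns (picture, depth): 384x512x3 uint8, blue, green, red; 384x512 float32, m along the optical axis (not along the pixel's ray), 0 where there is no reading.
- camera_model(name): a dict with "fx", "fy", "cx", "cy" (pixels), "world_to_cam" (4x4, takes a point from world to camera coordinates). Camera axes: x right, y down, z forward; pixel columns grow to the right and rows downward; lengths in m; the calibration is good to about 2 mm. The wrist camera is an equidistant fisheye: a pixel r from the principal point sees the ray r / f radians off the axis. A picture is of the moment at which its call begins: read the wrist's pose just before it. camera_model takes no time and is no camera call; for the wrist camera it gives the pose at the moment of the call.
- close_job(): hands the job in; it is judged then, once.
The state is a dict: "clock": time; "joint_pos": joint angles; "qvel": joint speeds; "tau": joint torques, N m; "tool_pos": TCP position; "orientation": TCP orientation; "force": force on the tool from outside, world axes, zero at the start; "moment": the same for the moment, N m; "opening": finger opening in m; "gripper_force": force on a finger pad.
Only numpy, scipy, OpenCV 4.12 (cv2) and the standard library are available. Lean on these libraries where they do the work, as an engineer would, in place of code of your own. Each camera call takes 0.05 s, during which the arm holds its last target. There are 200 camera calls.

## Working session

There is one attempt and no reset: what is moved stays moved. The work goes in short steps, Python scripts to look and compute and a tool call to move; the robot and the scene stay as the last step left them, time stands still between calls to the robot, and variables do not carry over. Pictures are saved under pics/ and viewed, at most 14 in all, crops included, and the job is handed in when it is done.

Besides the shell and the picture viewer there is one more tool, called after "Request:" in YAML: its name, and indented under it one key for each argument. play_rows: Moves the arm, as the interface text tells. Its arguments: {"type":"object","properties":{"deltas":{"type":"array","items":{"type":"array","items":{"type":"number","minimum":-1,"maximum":1}}},"gripper":{"type":"number"}},"required":["deltas"]}

```bash
mkdir -p pics
cat > h.py <<'E'
from plant import *
import numpy as np, cv2
def snap(cam,fn=None):
    m=camera_model(cam); im,d=snapshot(cam)
    if fn: cv2.imwrite('pics/'+fn,im); np.savez('pics/'+fn+'.npz',im=im,d=d,W=m['world_to_cam'],k=[m['fx'],m['fy'],m['cx'],m['cy']])
    return im,d,m
def cloud(d,m):
    v,u=np.mgrid[:d.shape[0],:d.shape[1]]
    P=np.stack([(u-m['cx'])/m['fx']*d,(v-m['cy'])/m['fy']*d,d],-1)
    T=np.linalg.inv(m['world_to_cam']); return P@T[:3,:3].T+T[:3,3]
E
python3 - <<'E'
from h import *
print(get_obs())
for c in('scene','top'):
    im,d,m=snap(c,c+'0.png'); print(c,m['fx'],m['cx'],m['cy'],np.round(np.linalg.inv(m['world_to_cam']),3).tolist())
E
```

```text
{'clock': 0.0, 'joint_pos': array([-5.12181625e+01,  2.05907704e+01,  6.34468802e-01, -2.08588311e-02,
       -7.01350510e+01, -1.65053748e+01]), 'qvel': array([ 0.03196835, -0.01321377,  0.04883351,  0.11820461, -0.05028609,
       -0.04197084]), 'tau': array([ 8.17793098e-04, -5.82723856e+01,  2.93053257e+01,  6.99770093e+00,
        6.81267818e-03, -7.71120222e-05]), 'tool_pos': array([ 0.25567271, -0.62421821,  0.24463311]), 'orientation': array([ 1.79906840e+02, -7.15568660e-03, -1.57730635e+02]), 'force': array([-0.72663712,  0.1494779 , -0.08631195]), 'moment': array([-0.02266976, -0.00918773,  0.03673055]), 'gripper_force': 0.0, 'opening': 0.08773286877525534}
scene 359.0396295496017 264.6110645683426 188.78892782642546 [[-0.064, 0.599, -0.798, 1.251], [0.998, 0.052, -0.041, 0.105], [0.017, -0.799, -0.601, 0.638], [0.0, 0.0, 0.0, 1.0]]
top 403.3646053144612 253.95619057834654 185.59891219709237 [[0.002, -0.993, 0.115, 0.405], [-1.0, -0.001, 0.0, 0.055], [-0.0, -0.115, -0.993, 1.123], [0.0, 0.0, 0.0, 1.0]]
```

View pics/scene0.png

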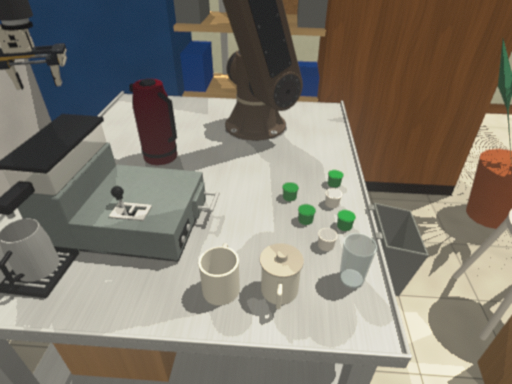

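View pics/top0.png

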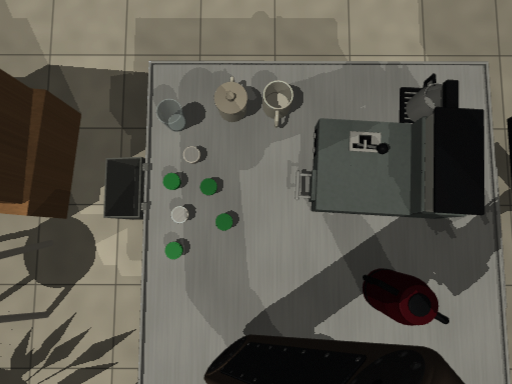

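The scene shows two white fresh pods at top pixels (192,154) and (180,213), with four green look-alikes at (172,181), (208,186), (224,221) and (174,250). The brewer's front faces world +y, with the handle at (305,184), the knob at about (383,148) and the bin at (123,187). Next I measure these.

```bash
cat >> h.py <<'E'
def load(fn):
    z=np.load('pics/'+fn+'.npz'); k=z['k']; m=dict(fx=k[0],fy=k[1],cx=k[2],cy=k[3],world_to_cam=z['W'])
    return z['im'],z['d'],m
def pods(im,P,zl=.03,zh=.046):
    msk=((P[...,2]>zl)&(P[...,2]<zh)).astype(np.uint8)
    n,l,s,c=cv2.connectedComponentsWithStats(msk)
    for i in range(1,n):
        if 25<s[i,4]<600:
            q=P[l==i]; print('z-blob',np.round(c[i]),s[i,4],np.round((q.max(0)+q.min(0))/2,4)[:2],np.round(np.median(q,0),4),im[l==i].mean(0).round())
E
python3 - <<'E'
from h import *
im,d,m=load('top0.png'); P=cloud(d,m)
print('table',np.median(P[280:300,170:200,2]))
pods(im,P)
def rect(zl,zh,u0,u1,v0,v1):
    k=np.zeros(d.shape,bool);k[v0:v1,u0:u1]=1
    k&=(P[...,2]>zl)&(P[...,2]<zh); q=P[k]
    return q
q=rect(.086,.102,300,440,100,225)
r=cv2.minAreaRect(q[:,:2].astype(np.float32)); print('deck',r,len(q),np.median(q[:,2]),np.round(cv2.boxPoints(r),3).tolist())
# edges: front face y max per x-row
for v in range(124,212,12):
    row=[u for u in range(300,440) if .086<P[v,u,2]<.102]
    print(v,np.round(P[v,row[0]],4),np.round(P[v,row[-1]],4))
for u in range(320,415,15):
    col=[v for v in range(100,225) if .086<P[v,u,2]<.102]
    print(u,np.round(P[col[0],u],4),np.round(P[col[-1],u],4))
q=rect(.118,.16,340,405,120,170); print('knob',len(q),q.min(0),q.max(0),np.median(q,0))
t=rect(.2,.26,400,500,90,230); print('tower',cv2.minAreaRect(t[:,:2].astype(np.float32)))
h=rect(.038,.062,290,313,160,210);print('handle',cv2.minAreaRect(h[:,:2].astype(np.float32)),len(h),np.median(h,0))
b=rect(-.2,-.02,100,150,150,225);print('bin',b.min(0),b.max(0))
for n,(u0,u1,v0,v1) in dict(tumb=(155,190,95,135),mug2=(212,250,75,125),mug1=(260,298,78,130),flask=(355,450,260,330)).items():
    q=rect(.06,.3,u0,u1,v0,v1);print(n,len(q),np.round(q.min(0),3),np.round(q.max(0),3))
ims,ds,ms=load('scene0.png');Ps=cloud(ds,ms);pods(ims,Ps)
k=np.zeros(ds.shape,bool);k[180:205,100:135]=1;k&=(Ps[...,2]>.118)&(ims.max(2)<70);q=Ps[k];print('knob scene',len(q),np.median(q,0),q.min(0),q.max(0))
cv2.imwrite('pics/c.png',np.hstack([cv2.resize(im[110:200,290:410],None,fx=4,fy=4),cv2.resize(ims[165:255,90:155],None,fx=4,fy=4)]))
E
```

```text
table 0.0001647283533291466
z-blob [279.  91.] 56 [ 0.7865 -0.0081] [ 0.7982 -0.0164  0.039 ] [76. 87. 90.]
z-blob [433.  98.] 56 [ 0.7714 -0.4353] [ 0.7776 -0.4425  0.0385] [56. 60. 60.]
z-blob [410. 111.] 66 [ 0.7431 -0.3815] [ 0.7353 -0.3742  0.0383] [56. 60. 61.]
z-blob [170. 112.] 46 [0.7267 0.2841] [0.7396 0.2902 0.0372] [76. 80. 78.]
z-blob [233. 115.] 38 [0.7295 0.1183] [0.7246 0.1099 0.0368] [62. 71. 74.]
z-blob [191. 154.] 228 [0.6171 0.2282] [0.6172 0.2285 0.037 ] [117. 127. 130.]
z-blob [171. 181.] 229 [0.5428 0.2821] [0.5427 0.2812 0.0373] [ 48. 104.  39.]
z-blob [208. 186.] 228 [0.5294 0.1803] [0.529  0.1803 0.0376] [42. 90. 34.]
z-blob [179. 214.] 233 [0.4533 0.2574] [0.4531 0.2571 0.0375] [140. 149. 151.]
z-blob [223. 221.] 236 [0.4334 0.1387] [0.4345 0.1385 0.0375] [45. 93. 37.]
z-blob [173. 250.] 241 [0.3574 0.2717] [0.3575 0.2712 0.0378] [ 55. 113.  46.]
z-blob [377. 271.] 34 [ 0.3002 -0.2749] [ 0.3047 -0.2689  0.0402] [5. 5. 8.]
z-blob [366. 293.] 51 [ 0.2423 -0.246 ] [ 0.2469 -0.2373  0.0401] [ 9.  9. 14.]
deck ((0.6063019037246704, -0.26183733344078064), (0.3079
[... 2879 characters left out ...]

z-blob [ 40. 269.] 248 [ 0.7694 -0.3965] [ 0.7814 -0.3843  0.038 ] [107. 114. 115.]
z-blob [219. 266.] 141 [ 0.7447 -0.0131] [ 0.7376 -0.0165  0.0382] [130. 147. 152.]
z-blob [352. 275.] 122 [0.7329 0.2727] [0.7447 0.2676 0.0378] [164. 172. 168.]
z-blob [268. 288.] 78 [0.7813 0.0935] [0.7923 0.0935 0.0379] [125. 141. 146.]
z-blob [220. 290.] 195 [ 0.7937 -0.0077] [8.049e-01 2.000e-04 3.820e-02] [129. 146. 152.]
z-blob [290. 291.] 82 [0.7858 0.1383] [0.7941 0.1376 0.0378] [133. 151. 156.]
z-blob [278. 306.] 26 [0.828  0.1149] [0.8282 0.1149 0.0377] [128. 145. 150.]
knob scene 108 [ 0.62586434 -0.26174743  0.13636748] [ 0.61497492 -0.27589721  0.1183257 ] [ 0.63213696 -0.25259841  0.14623273]
```

View pics/c.png

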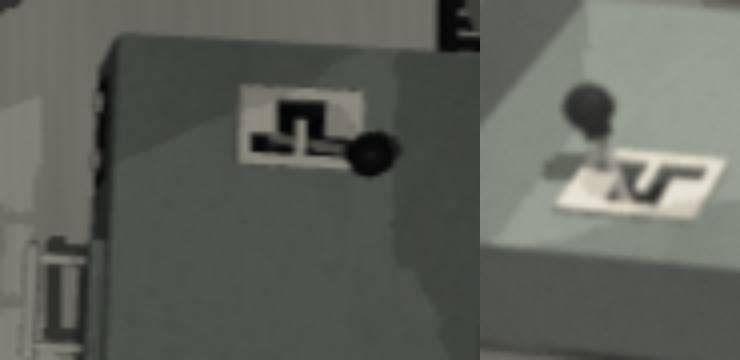

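The crop confirms the knob is at the brew end: the stem sits at the tower end of the gate plate. The brewer yaw is about -93° with its centre near (0.576, -0.227), and the handle is offset towards brewer -y. Now I move above the knob.

Request:
play_rows:
  deltas:
    - [0, 0, 0.035, 0, 0, 0]
    - [0, 0, 0.035, 0, 0, 0]
    - [0.041, 0.041, 0, 0, 0, 0.045]
    - [0.041, 0.041, 0, 0, 0, 0.045]
    - [0.041, 0.041, 0, 0, 0, 0.045]
    - [0.041, 0.041, 0, 0, 0, 0.045]
    - [0.041, 0.041, 0, 0, 0, 0.045]
    - [0.041, 0.041, 0, 0, 0, 0.045]
    - [0.041, 0.041, 0, 0, 0, 0.045]
    - [0.041, 0.041, 0, 0, 0, 0.045]
  gripper: 1

```text
clock: 1.1
tool_pos: [0.5192, -0.3605, 0.3013]
orientation: [180.0, 0.0, -92.6]
force: [0.4, -1.2, -0.3]
opening: 0.0875
gripper_force: 0.0
```

Request:
play_rows:
  deltas:
    - [0.041, 0.041, 0, 0, 0, 0]
    - [0.041, 0.041, 0, 0, 0, 0]
    - [0.04, 0.04, 0, 0, 0, 0]
    - [0, 0, 0, 0, 0, 0]
    - [0, 0, 0, 0, 0, 0]

```text
clock: 1.6
tool_pos: [0.6163, -0.2635, 0.3005]
orientation: [179.9, 0.0, -92.8]
force: [-0.6, -0.5, -1.0]
opening: 0.0878
gripper_force: 0.0
```

```bash
cat >> h.py <<'E'
th=np.radians(-93.05); X=np.array([np.cos(th),np.sin(th)]); Y=np.array([-X[1],X[0]]); C=np.array([.5765,-.227])
def bw(x,y): return C+x/1e3*X+y/1e3*Y   # brewer mm -> world
def wb(p): q=np.asarray(p)[...,:2]-C; return np.stack([q@X,q@Y],-1)*1e3
def knob(px,py): # plate crossing
    a=np.arctan2(px,80); b=np.arctan((py-75)/80*np.cos(a))
    w=bw(125*np.sin(a)*np.cos(b),75+125*np.sin(b)); return np.r_[w,(16+125*np.cos(a)*np.cos(b))/1e3]
def wrist_px(p,m):
    q=m['world_to_cam']@np.r_[p,1]; t=np.arctan2(np.hypot(q[0],q[1]),q[2]); f=np.arctan2(q[1],q[0])
    return m['cx']+m['fx']*t*np.cos(f),m['cy']+m['fy']*t*np.sin(f)
E
python3 - <<'E'
from h import *
for p in [(26,51),(9.5,51),(9.5,75),(0,75),(-9.5,75),(-9.5,51),(-26,51)]: print(p,np.round(knob(*p),4))
im,d,m=load('top0.png');P=cloud(d,m)
k=np.zeros(d.shape,bool);k[150:215,292:320]=1;k&=(P[...,2]>.044)&(P[...,2]<.058);q=wb(P[k])
h=q[q[:,0]<-145]; print('handle brewer',h.min(0),h.max(0),len(h))
im,d,m=snap('wrist','w1.png'); o=get_obs();print(o['tool_pos'],o['orientation'],o['force'])
print(m['fx'],m['cx'],m['cy'],wrist_px(knob(26,51),m),np.linalg.inv(m['world_to_cam']).round(3).tolist())
E
```

```text
(26, 51) [ 0.6152 -0.2663  0.1303]
(9.5, 51) [ 0.615  -0.2432  0.135 ]
(9.5, 75) [ 0.6506 -0.2457  0.1401]
(0, 75) [ 0.6514 -0.231   0.141 ]
(-9.5, 75) [ 0.6522 -0.2163  0.1401]
(-9.5, 51) [ 0.6165 -0.215   0.135 ]
(-26, 51) [ 0.6191 -0.1921  0.1303]
handle brewer [-171.18880406  -92.99357588] [-145.04263927  -13.97064849] 149
[ 0.61568406 -0.264338    0.30093126] [ 1.79927638e+02  6.18277907e-03 -9.28797610e+01] [ 0.32392177 -0.58297922  1.05756267]
297.3186396354542 257.7698364267324 190.2294708593812 (np.float64(258.92719600021576), np.float64(173.20054872210386)) [[-0.999, 0.047, 0.013, 0.613], [0.049, 0.95, 0.307, -0.347], [0.003, 0.308, -0.952, 0.44], [0.0, 0.0, 0.0, 1.0]]
```

View pics/w1.png

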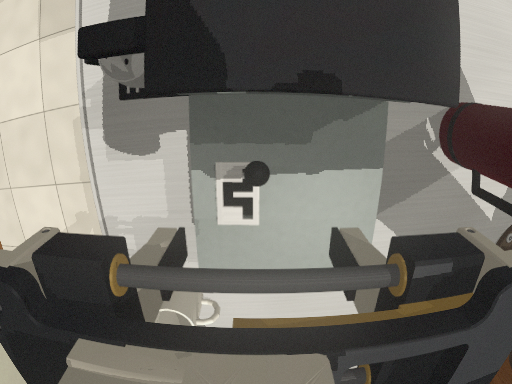

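The wrist view shows the knob at (257,173), about 1.4 px from the prediction, so the brewer model holds. The camera sits on the tower side, so I check joint 6 for a half-turn flip.

Run:
```python
from h import *
print(get_obs()['joint_pos'].round(1))
```

```text
[ -6.6  18.6   5.   -0.  -76.5   3.7]
```

Request:
play_rows:
  deltas:
    - [0.001, -0.002, -0.05, 0, 0, 0]
    - [0, 0, -0.05, 0, 0, 0]
    - [0, 0, -0.05, 0, 0, 0]
    - [0, 0, -0.025, 0, 0, 0]
    - [0, 0, -0.02, 0, 0, 0]
    - [0, 0, -0.01, 0, 0, 0]
    - [0, 0, 0, 0, 0, 0]

```text
clock: 2.35
tool_pos: [0.6155, -0.267, 0.1367]
orientation: [179.9, 0.0, -93.0]
force: [0.3, 0.9, 0.2]
opening: 0.0878
gripper_force: 0.0
```

Request:
play_rows:
  deltas:
    - [0, 0, 0, 0, 0, 0]
    - [0, 0, 0, 0, 0, 0]
    - [0, 0, 0, 0, 0, 0]
    - [0, 0, 0, 0, 0, 0]
    - [0, 0, 0, 0, 0, 0]
    - [0, 0, 0, 0, 0, 0]
    - [0, 0, 0, 0, 0, 0]
    - [0, 0, 0, 0, 0, 0]
  gripper: -1

```text
clock: 3.15
tool_pos: [0.6166, -0.2662, 0.1375]
orientation: [180.0, -0.0, -92.9]
force: [1.3, 0.3, 0.6]
opening: 0.0293
gripper_force: 0.0
```

Request:
play_rows:
  deltas:
    - [0, 0, 0, 0, 0, 0]
    - [0, 0, 0, 0, 0, 0]
    - [0, 0.0072, 0.0018, 0, 0, 0]
    - [0, 0.0072, 0.0015, 0, 0, 0]
    - [0, 0.0072, 0.0014, 0, 0, 0]
    - [0, 0.0072, 0.0012, 0, 0, 0]
    - [0, 0, 0, 0, 0, 0]

```text
clock: 3.85
tool_pos: [0.6167, -0.242, 0.1421]
orientation: [180.0, 0.0, -92.9]
force: [3.0, 0.3, -4.0]
opening: 0.0265
gripper_force: 30.0
```

Request:
play_rows:
  deltas:
    - [0.0074, -0.0005, 0.0016, 0, 0, 0]
    - [0.0074, -0.0005, 0.0015, 0, 0, 0]
    - [0.0074, -0.0005, 0.0012, 0, 0, 0]
    - [0.0074, -0.0005, 0.001, 0, 0, 0]
    - [0.0074, -0.0005, 0.0007, 0, 0, 0]
    - [0.0074, -0.0005, 0.0004, 0, 0, 0]
    - [0, 0, 0, 0, 0, 0]

```text
clock: 4.55
tool_pos: [0.6519, -0.2462, 0.1476]
orientation: [179.9, -0.0, -92.9]
force: [-3.4, -1.2, 2.5]
opening: 0.0261
gripper_force: 30.0
```

Request:
play_rows:
  deltas:
    - [0.0004, 0.0073, 0, 0, 0, 0]
    - [0.0004, 0.0073, 0, 0, 0, 0]
    - [0.0004, 0.0073, 0, 0, 0, 0]
    - [0.0004, 0.0073, 0, 0, 0, 0]
    - [0.0004, 0.0073, 0, 0, 0, 0]
    - [0, 0, 0, 0, 0, 0]

```text
clock: 5.15
tool_pos: [0.6541, -0.2151, 0.147]
orientation: [-180.0, 0.0, -92.9]
force: [-0.3, 0.6, -0.6]
opening: 0.0263
gripper_force: 30.0
```

Request:
play_rows:
  deltas:
    - [-0.0075, 0.0003, -0.0004, 0, 0, 0]
    - [-0.0075, 0.0003, -0.0007, 0, 0, 0]
    - [-0.0075, 0.0003, -0.001, 0, 0, 0]
    - [-0.0075, 0.0003, -0.0012, 0, 0, 0]
    - [-0.0075, 0.0003, -0.0015, 0, 0, 0]
    - [-0.0075, 0.0003, -0.0016, 0, 0, 0]
    - [0, 0, 0, 0, 0, 0]

```text
clock: 5.85
tool_pos: [0.6188, -0.2149, 0.1438]
orientation: [-179.8, -0.0, -92.9]
force: [3.6, 0.4, 3.8]
opening: 0.0264
gripper_force: 30.0
```

Request:
play_rows:
  deltas:
    - [0.0006, 0.0078, -0.0012, 0, 0, 0]
    - [0.0008, 0.0078, -0.0014, 0, 0, 0]
    - [0.0008, 0.0078, -0.0015, 0, 0, 0]
    - [0.0008, 0.0078, -0.0018, 0, 0, 0]
    - [0, 0, 0, 0, 0, 0]

```text
clock: 6.35
tool_pos: [0.6198, -0.1894, 0.137]
orientation: [179.9, -0.0, -92.9]
force: [1.7, -1.2, 2.2]
opening: 0.0264
gripper_force: 30.0
```

Run:
```python
from h import *
o=get_obs();print(o['tool_pos'],o['force'],knob(-26,51))
```

```text
[ 0.61979675 -0.1893594   0.13704708] [ 1.6523437  -1.23314113  2.16013338] [ 0.61912393 -0.19206525  0.13031745]
```

Request:
play_rows:
  deltas:
    - [0, 0.004, 0, 0, 0, 0]
    - [0, 0, 0, 0, 0, 0]
    - [0, 0, 0, 0, 0, 0]

```text
clock: 6.65
tool_pos: [0.6198, -0.1882, 0.1369]
orientation: [179.9, -0.1, -92.9]
force: [3.1, -9.0, -1.0]
opening: 0.0261
gripper_force: 30.0
```

Request:
play_rows:
  deltas:
    - [0, 0, 0, 0, 0, 0]
    - [0, 0, 0, 0, 0, 0]
    - [0, 0, 0, 0, 0, 0]
    - [0, 0, 0, 0, 0, 0]
    - [0, 0, 0.05, 0, 0, 0]
    - [0, 0, 0.05, 0, 0, 0]
    - [0, 0, 0.04, 0, 0, 0]
    - [-0.037, 0.045, 0, 0, 0, 0]
    - [-0.037, 0.045, 0, 0, 0, 0]
    - [-0.037, 0.045, 0, 0, 0, 0]
  gripper: 1

```text
clock: 7.65
tool_pos: [0.53, -0.0778, 0.2494]
orientation: [180.0, 0.0, -93.0]
force: [0.6, 0.6, 0.3]
opening: 0.0873
gripper_force: 0.0
```

Request:
play_rows:
  deltas:
    - [0, 0, 0, 0, 0, 0]
    - [0, 0, 0, 0, 0, 0]
    - [0, 0, 0, 0, 0, 0]
    - [0, 0, 0, 0, 0, 0]
  gripper: -1

```text
clock: 8.05
tool_pos: [0.5319, -0.0793, 0.2492]
orientation: [180.0, -0.0, -93.0]
force: [0.3, 0.1, -0.9]
opening: 0.0613
gripper_force: 0.0
```

Run:
```python
from h import *
im,d,m=snap('wrist','w2.png')
print(get_obs()['tool_pos'],[np.round(wrist_px(np.r_[bw(x,y),z],m)) for x,y,z in((-155,-50,.05),(-155,-15,.05),(-155,-85,.05),(-120,-50,.078),(-36.6,40.5,.13))])
im,d,m=snap('top','t2.png');P=cloud(d,m)
k=(P[...,2]>.116)&(P[...,2]<.15)
w=wb(P);k&=(np.abs(w[...,0])<70)&(np.abs(w[...,1]-50)<50);q=w[k];print('knob brewer',q.min(0),q.max(0))
```

```text
[ 0.53179039 -0.07941612  0.24912786] [array([256., 178.]), array([226., 178.]), array([286., 178.]), array([256., 153.]), array([153.,  74.])]Traceback (most recent call last):
  File "<stdin>", line 6, in <module>
    return umr_minimum(a, axis, None, out, keepdims, initial, where)
ValueError: zero-size array to reduction operation minimum which has no identity
```

View pics/w2.png

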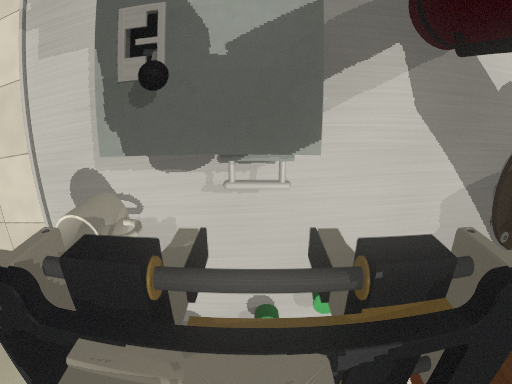

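The wrist view shows the knob at (153,75), exactly at the predicted load end. The handle bar runs from (223,184) to (291,184), which puts it near brewer x = -162, y = -51. I hook behind the bar.

Request:
play_rows:
  deltas:
    - [0.001, -0.004, 0, 0, 0, 0]
    - [0, 0, 0, 0, 0, 0]
    - [0, 0, 0, 0, 0, 0]
    - [0, 0, 0, 0, 0, 0]
    - [0, 0, -0.06, 0, 0, 0]
    - [0, 0, -0.06, 0, 0, 0]
    - [0, 0, -0.06, 0, 0, 0]
    - [0, 0, -0.04, 0, 0, 0]
    - [0, 0, -0.021, 0, 0, 0]
    - [0, 0, 0, 0, 0, 0]

```text
clock: 9.15
tool_pos: [0.5304, -0.0822, 0.0542]
orientation: [179.7, -0.1, -92.9]
force: [0.0, 0.5, -0.0]
opening: 0.0003
gripper_force: 0.0
```

Request:
play_rows:
  deltas:
    - [0.0006, 0.008, 0, 0, 0, 0]
    - [0.0008, 0.012, 0, 0, 0, 0]
    - [0.0008, 0.015, 0, 0, 0, 0]
    - [0.0008, 0.015, 0, 0, 0, 0]
    - [0.0008, 0.015, 0, 0, 0, 0]
    - [0.0008, 0.015, 0, 0, 0, 0]
    - [0.0008, 0.015, 0, 0, 0, 0]
    - [0.0008, 0.015, 0, 0, 0, 0]
    - [0.0008, 0.015, 0, 0, 0, 0]
    - [0.0008, 0.015, 0, 0, 0, 0]

```text
clock: 10.15
tool_pos: [0.5386, 0.0311, 0.0568]
orientation: [-180.0, 0.0, -92.9]
force: [1.5, -2.1, 1.8]
opening: 0.0005
gripper_force: 1.1
```

Request:
play_rows:
  deltas:
    - [0.0008, 0.015, 0, 0, 0, 0]
    - [0.0008, 0.015, 0, 0, 0, 0]
    - [0.0008, 0.015, 0, 0, 0, 0]
    - [0.0008, 0.015, 0, 0, 0, 0]
    - [0.0006, 0.012, 0, 0, 0, 0]
    - [0.0004, 0.008, 0, 0, 0, 0]
    - [0.0003, 0.005, 0, 0, 0, 0]
    - [0, 0, 0, 0, 0, 0]

```text
clock: 10.95
tool_pos: [0.5415, 0.0945, 0.0567]
orientation: [179.9, -0.3, -92.9]
force: [7.9, -22.8, 2.6]
opening: 0.0003
gripper_force: 11.2
```

Request:
play_rows:
  deltas:
    - [0, -0.009, 0, 0, 0, 0]
    - [0, 0, 0.05, 0, 0, 0]
    - [0, 0, 0.06, 0, 0, 0]
    - [0, 0, 0.06, 0, 0, 0]
    - [0, 0, 0.06, 0, 0, 0]
    - [0, -0.06, 0, 0, 0, 0]
    - [0, -0.06, 0, 0, 0, 0]
    - [0, -0.03, 0, 0, 0, 0]
    - [0, 0, 0, 0, 0, 0]

```text
clock: 11.85
tool_pos: [0.5413, -0.0312, 0.2407]
orientation: [180.0, 0.0, -93.1]
force: [0.4, 0.8, -0.5]
opening: 0.0006
gripper_force: 0.0
```

Run:
```python
from h import *
im,d,m=snap('wrist','w3.png')
print(get_obs()['tool_pos'],[np.round(wrist_px(np.r_[bw(x,y),z],m)) for x,y,z in((-205,-51,.068),(-263,-51,.068),(-147,-51,.068),(-205,-51,.03))])
```

```text
[ 0.54157021 -0.03005852  0.24060331] [array([263., 185.]), array([263., 233.]), array([263., 132.]), array([263., 176.])]
```

View pics/w3.png

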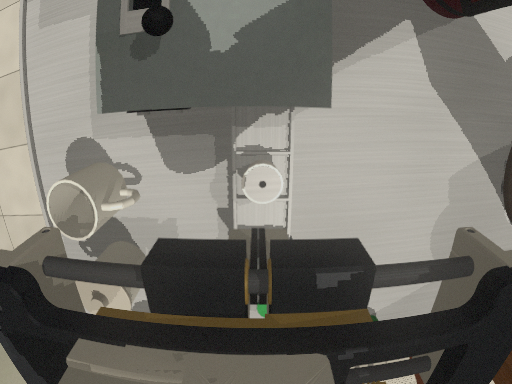

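The wrist view shows one spent pod (dark puncture) in the middle seat at (263,184). The rear and front seats are empty, with ribs at rows 152 and 197. I grip the spent pod next.

Request:
play_rows:
  deltas:
    - [-0.006, 0.013, 0, 0, 0, 0]
    - [0, 0, 0, 0, 0, 0]
    - [0, 0, 0, 0, 0, 0]
    - [0, 0, 0, 0, 0, 0]
    - [0, 0, -0.06, 0, 0, 0]
    - [0, 0, -0.06, 0, 0, 0]
    - [0, 0, -0.06, 0, 0, 0]
    - [0, 0, -0.03, 0, 0, 0]
    - [0, 0, -0.0155, 0, 0, 0]
    - [0, 0, 0, 0, 0, 0]
  gripper: 1

```text
clock: 12.9
tool_pos: [0.5366, -0.0188, 0.0591]
orientation: [179.8, -0.1, -92.9]
force: [-0.2, 0.4, 0.3]
opening: 0.0748
gripper_force: 0.0
```

Request:
play_rows:
  deltas:
    - [0, 0, 0, 0, 0, 0]
    - [0, 0, 0, 0, 0, 0]
    - [0, 0, 0, 0, 0, 0]
    - [0, 0, 0, 0, 0, 0]
    - [0, 0, 0, 0, 0, 0]
    - [0, 0, 0, 0, 0, 0]
    - [0, 0, 0, 0, 0, 0]
  gripper: -1

```text
clock: 13.6
tool_pos: [0.5375, -0.0187, 0.0609]
orientation: [-180.0, 0.0, -92.9]
force: [-1.7, -0.3, 6.2]
opening: 0.0452
gripper_force: 30.0
```

Request:
play_rows:
  deltas:
    - [0, 0, 0.05, 0, 0, 0]
    - [0, 0, 0.05, 0, 0, 0]
    - [-0.001, 0.056, 0, 0, 0, 0]
    - [-0.001, 0.056, 0, 0, 0, 0]
    - [-0.001, 0.056, 0, 0, 0, 0]
    - [-0.001, 0.056, 0, 0, 0, 0]
    - [-0.001, 0.056, 0, 0, 0, 0]
    - [-0.001, 0.056, 0, 0, 0, 0]
    - [-0.001, 0.056, 0, 0, 0, 0]
    - [-0.001, 0.056, 0, 0, 0, 0]

```text
clock: 14.6
tool_pos: [0.5303, 0.3414, 0.1402]
orientation: [180.0, -0.0, -92.9]
force: [0.4, -0.1, -0.3]
opening: 0.0456
gripper_force: 30.0
```

Request:
play_rows:
  deltas:
    - [0, 0.056, 0, 0, 0, 0]
    - [0, 0.056, 0, 0, 0, 0]
    - [0, 0, -0.05, 0, 0, 0]
    - [0, 0, -0.04, 0, 0, 0]
    - [0, 0, 0, 0, 0, 0]

```text
clock: 15.1
tool_pos: [0.5282, 0.4269, 0.0629]
orientation: [179.7, -0.4, -92.9]
force: [-1.0, -0.3, -0.6]
opening: 0.0456
gripper_force: 30.0
```

Run:
```python
from h import *
o=get_obs();print(o['tool_pos'],o['opening'])
im,d,m=snap('top','t3.png');P=cloud(d,m)
pods(im,P)
ims,ds,ms=snap('scene','s3.png');Ps=cloud(ds,ms);pods(ims[:,270:380],Ps[:,270:380])
print('edge', [np.round(P[187,u],3).tolist() for u in range(100,152,4)])
cv2.imwrite('pics/c3.png',np.vstack([cv2.resize(im[120:270,90:230],None,fx=3,fy=3)[:450,:420]]))
```

```text
[0.52816725 0.42690572 0.06289628] 0.04556954111337913
z-blob [279.  92.] 53 [ 0.7863 -0.0067] [ 0.7981 -0.0164  0.0378] [83. 95. 99.]
z-blob [433.  98.] 60 [ 0.7714 -0.4366] [ 0.776  -0.4436  0.0368] [60. 64. 65.]
z-blob [411. 111.] 58 [ 0.7484 -0.3818] [ 0.7354 -0.3756  0.038 ] [60. 65. 65.]
z-blob [170. 111.] 39 [0.7298 0.2851] [0.7398 0.2908 0.0385] [82. 87. 85.]
z-blob [234. 116.] 38 [0.7288 0.1166] [0.7228 0.1084 0.0387] [79. 91. 94.]
z-blob [179. 125.] 32 [0.7042 0.2691] [0.6937 0.2599 0.0371] [ 99. 104.  99.]
z-blob [196. 141.] 223 [0.6538 0.2151] [0.6535 0.2148 0.0373] [76. 83. 84.]
z-blob [171. 181.] 231 [0.5426 0.2818] [0.5427 0.2814 0.0374] [27. 61. 21.]
z-blob [208. 186.] 229 [0.5294 0.1803] [0.529  0.1805 0.0375] [ 52. 111.  42.]
z-blob [179. 214.] 233 [0.4533 0.2573] [0.4532 0.2572 0.0377] [77. 84. 86.]
z-blob [223. 221.] 237 [0.4334 0.1386] [0.4344 0.1385 0.0374] [27. 57. 21.]
z-blob [173. 250.] 241 [0.3575 0.2722] [0.3575 0.2709 0.0379] [ 58. 118.  48.]
z-blob [377. 271.] 35 [ 0.3001 -0.2752] [ 0.304  -0.2682  0.0403] [6. 6. 9.]
z-blob [366. 293.] 47 [ 0.2421 -0.2466
[... 660 characters left out ...]
 68.]
z-blob [ 76. 216.] 197 [0.5467 0.2789] [0.5512 0.2786 0.0381] [ 64. 116.  58.]
z-blob [ 52. 246.] 250 [0.6575 0.2119] [0.6604 0.2106 0.0383] [138. 150. 154.]
z-blob [ 82. 275.] 126 [0.7323 0.2729] [0.745  0.2669 0.0377] [168. 176. 171.]
z-blob [ 20. 291.] 77 [0.7865 0.1381] [0.7942 0.1378 0.0383] [138. 156. 162.]
z-blob [  3. 292.] 36 [0.7973 0.1038] [0.7969 0.1036 0.0379] [131. 148. 154.]
edge [[0.503, 0.392, 0.246], [0.51, 0.408, 0.181], [0.512, 0.404, 0.166], [0.522, 0.429, 0.07], [0.516, 0.399, 0.126], [0.522, 0.407, 0.071], [0.525, 0.406, 0.044], [0.546, 0.452, -0.139], [0.548, 0.447, -0.164], [0.55, 0.439, -0.178], [0.53, 0.374, 0.002], [0.529, 0.36, 0.014], [0.53, 0.352, 0.001]]
```

View pics/t3.png

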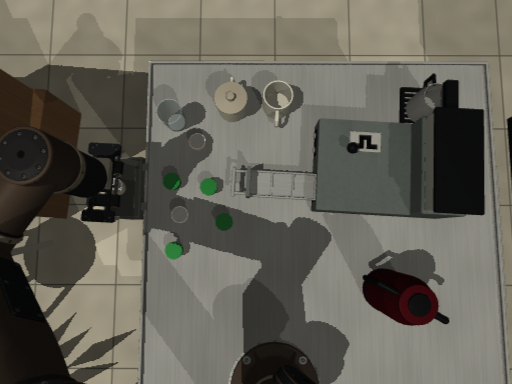

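fresh1 has been knocked from (192,154) to (197,141) in the top view. The drawer is out and empty and the held pod is over the bin, so I release it and go to a wrist viewpoint.

Request:
play_rows:
  deltas:
    - [0, 0, 0, 0, 0, 0]
    - [0, 0, 0, 0, 0, 0]
    - [0, 0, 0, 0, 0, 0]
    - [0, 0, 0, 0, 0, 0]
    - [0, 0, 0.06, 0, 0, 0]
    - [0, 0, 0.06, 0, 0, 0]
    - [0, 0, 0.06, 0, 0, 0]
    - [0, 0, 0.06, 0, 0, 0]
    - [0.017, -0.06, 0, 0, 0, 0]
    - [0.017, -0.06, 0, 0, 0, 0]
  gripper: 1

```text
clock: 16.2
tool_pos: [0.5583, 0.3336, 0.2628]
orientation: [-179.8, 0.2, -92.8]
force: [1.2, -0.1, -1.6]
opening: 0.0876
gripper_force: 0.0
```

Request:
play_rows:
  deltas:
    - [0, 0, 0, 0, 0, 0]
    - [0, 0, 0, 0, 0, 0]

```text
clock: 16.4
tool_pos: [0.5584, 0.3319, 0.2612]
orientation: [-180.0, 0.1, -93.0]
force: [-0.6, 0.3, -0.1]
opening: 0.0874
gripper_force: 0.0
```

```bash
cat >> h.py <<'E'
def wrist_back(u,v,z,m):
    x,y=(u-m['cx'])/m['fx'],(v-m['cy'])/m['fy']; t=np.hypot(x,y); k=np.sin(t)/t if t>1e-9 else 1
    T=np.linalg.inv(m['world_to_cam']); r=T[:3,:3]@np.r_[x*k,y*k,np.cos(t)]
    return T[:3,3]+r*(z-T[2,3])/r[2]
E
python3 - <<'E'
from h import *
im,d,m=snap('wrist','w4.png'); o=get_obs();print(o['tool_pos'],o['opening'])
for p in((.6557,.2135,.038),(.4551,.2557,.038)):
    u,v=wrist_px(np.array(p),m); print(u,v)
E
```

```text
[0.5581915  0.33290375 0.26086016] 0.08747475619118814
173.72346332360198 76.01739492251923
338.9237544758746 100.99304992704722
```

View pics/w4.png

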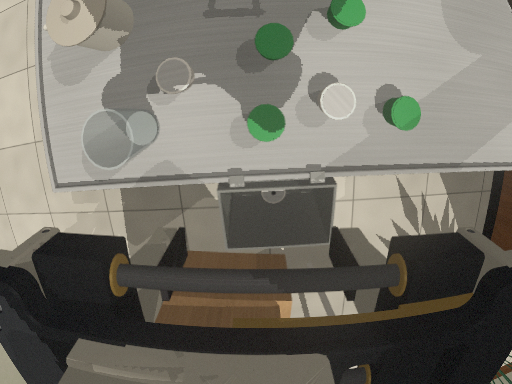

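The wrist view shows the spent pod lying in the bin at (273,193). fresh1 at (174,76) and fresh2 at (338,101) match the predicted pixels. I grip fresh2 first.

Request:
play_rows:
  deltas:
    - [-0.043, -0.032, 0, 0, 0, 0]
    - [-0.043, -0.032, 0, 0, 0, 0]
    - [-0.043, -0.032, 0, 0, 0, 0]
    - [0, 0, -0.06, 0, 0, 0]
    - [0, 0, -0.06, 0, 0, 0]
    - [0, 0, -0.06, 0, 0, 0]
    - [0, 0, -0.04, 0, 0, 0]
    - [0, 0, 0, 0, 0, 0]
  gripper: 0.4

```text
clock: 17.25
tool_pos: [0.4524, 0.2551, 0.0803]
orientation: [179.7, -0.4, -92.9]
force: [0.2, -0.9, 0.5]
opening: 0.062
gripper_force: 0.0
```

Run:
```python
from h import *
o=get_obs();print(o['tool_pos'],o['orientation'],o['opening'])
```

```text
[0.45236062 0.25512175 0.0802869 ] [179.68662609  -0.35909463 -92.88704744] 0.061955965834469974
```

Request:
play_rows:
  deltas:
    - [0, 0, -0.03, 0, 0, 0]
    - [0, 0, -0.025, 0, 0, 0]
    - [0, 0, -0.01, 0, 0, 0]
    - [0, 0, 0, 0, 0, 0]
    - [0, 0, 0, 0, 0, 0]

```text
clock: 17.75
tool_pos: [0.4555, 0.2574, 0.0337]
orientation: [-179.9, 0.1, -92.9]
force: [0.5, -0.2, 0.5]
opening: 0.0612
gripper_force: 0.0
```

Request:
play_rows:
  deltas:
    - [0, 0, 0, 0, 0, 0]
    - [0, 0, 0, 0, 0, 0]
    - [0, 0, 0, 0, 0, 0]
    - [0, 0, 0, 0, 0, 0]
    - [0, 0, 0, 0, 0, 0]
    - [0, 0, 0, 0, 0, 0]
  gripper: -1

```text
clock: 18.35
tool_pos: [0.4551, 0.2568, 0.0331]
orientation: [-180.0, 0.0, -92.9]
force: [-2.9, 1.1, 7.4]
opening: 0.0456
gripper_force: 30.0
```

Request:
play_rows:
  deltas:
    - [0, 0, 0.045, 0, 0, 0]
    - [0, 0, 0.045, 0, 0, 0]
    - [0, 0, 0.045, 0, 0, 0]
    - [0.014, -0.0596, 0, 0, 0, 0]
    - [0.014, -0.0596, 0, 0, 0, 0]
    - [0.014, -0.0596, 0, 0, 0, 0]
    - [0.014, -0.0596, 0, 0, 0, 0]
    - [0.014, -0.0596, 0, 0, 0, 0]
    - [0.014, -0.0596, 0, 0, 0, 0]
    - [0.014, -0.0596, 0, 0, 0, 0]

```text
clock: 19.35
tool_pos: [0.5333, -0.0793, 0.1407]
orientation: [-180.0, 0.0, -92.9]
force: [0.3, 0.8, -0.3]
opening: 0.0453
gripper_force: 30.0
```

Request:
play_rows:
  deltas:
    - [0, 0, -0.04, 0, 0, 0]
    - [0, 0, -0.03, 0, 0, 0]
    - [0, 0, 0, 0, 0, 0]
    - [0, 0, 0, 0, 0, 0]

```text
clock: 19.75
tool_pos: [0.5327, -0.0775, 0.0844]
orientation: [179.9, -0.0, -92.9]
force: [0.7, -0.5, 0.3]
opening: 0.0457
gripper_force: 30.0
```

Run:
```python
from h import *
o=get_obs();print(o['tool_pos'],o['orientation'],wb(o['tool_pos']))
im,d,m=snap('wrist','w5.png')
cv2.imwrite('pics/w5c.png',cv2.resize(im[60:240,180:360],None,fx=3,fy=3))
```

```text
[ 0.53272721 -0.07751235  0.08439045] [ 1.79909037e+02 -3.14512266e-02 -9.29243618e+01] [-146.94686027  -51.66463709]
```

View pics/w5c.png

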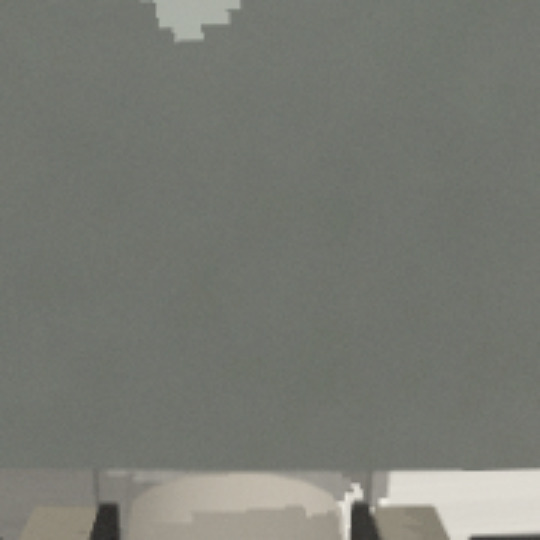

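The crop shows the pod held between the pads, just clear of the deck edge. I lower it and release.

Request:
play_rows:
  deltas:
    - [0, 0, -0.01, 0, 0, 0]
    - [0, 0, -0.01, 0, 0, 0]
    - [0, 0, -0.006, 0, 0, 0]
    - [0, 0, 0, 0, 0, 0]
    - [0, 0, 0, 0, 0, 0]

```text
clock: 20.3
tool_pos: [0.5332, -0.0773, 0.0634]
orientation: [180.0, -0.0, -92.9]
force: [0.1, -0.2, 0.5]
opening: 0.0455
gripper_force: 30.0
```

Request:
play_rows:
  deltas:
    - [0, 0, 0, 0, 0, 0]
    - [0, 0, 0, 0, 0, 0]
    - [0, 0, 0, 0, 0, 0]
    - [0, 0, 0.02, 0, 0, 0]
    - [0, 0, 0.06, 0, 0, 0]
    - [0, 0, 0.06, 0, 0, 0]
    - [0, 0, 0.06, 0, 0, 0]
  gripper: 0.4

```text
clock: 21.0
tool_pos: [0.5328, -0.0775, 0.2255]
orientation: [180.0, -0.0, -92.9]
force: [1.7, 0.5, -0.3]
opening: 0.0611
gripper_force: 0.0
```

Run:
```python
from h import *
o=get_obs();print(o['tool_pos'],o['orientation'],o['joint_pos'].round(0))
im,d,m=snap('top','t6.png');P=cloud(d,m); w=wb(P)
k=(P[...,2]>.055)&(P[...,2]<.085)&(w[...,0]<-118)&(w[...,0]>-300)&(abs(w[...,1]+51)<34)
print('in drawer',k.sum(),w[k].min(0),w[k].max(0),P[k][:,2].mean()) if k.any() else print('none')
pods(im,P)
ims,ds,ms=snap('scene','s6.png');Ps=cloud(ds,ms);ws=wb(Ps)
k=(Ps[...,2]>.06)&(Ps[...,2]<.074)&(ws[...,0]<-121)&(ws[...,0]>-290)&(abs(ws[...,1]+51)<34)
print('scene',k.sum(),ws[k].min(0),ws[k].max(0),np.median(Ps[k][:,2]))
pods(ims[:,270:380],Ps[:,270:380])
```

```text
[ 0.53281129 -0.07746494  0.22553837] [ 1.79992656e+02 -6.95458225e-03 -9.29232962e+01] [ 13.   9. -18.   0. -63. -16.]
in drawer 31 [-160.83955886  -61.10601848] [-119.64441559  -50.31510317] 0.07205231282797954
z-blob [278.  91.] 60 [ 0.7862 -0.0066] [ 0.7975 -0.011   0.0393] [ 97. 111. 115.]
z-blob [433.  98.] 61 [ 0.7717 -0.4351] [ 0.7772 -0.4432  0.0383] [82. 88. 89.]
z-blob [410. 111.] 54 [ 0.7428 -0.3813] [ 0.7358 -0.3738  0.0384] [84. 90. 90.]
z-blob [234. 115.] 41 [0.7335 0.1168] [0.7227 0.1108 0.0387] [107. 122. 127.]
z-blob [169. 112.] 47 [0.7266 0.2848] [0.7386 0.2929 0.0373] [110. 116. 113.]
z-blob [178. 126.] 30 [0.7039 0.2694] [0.6919 0.2634 0.0381] [132. 139. 132.]
z-blob [195. 135.] 32 [0.6708 0.2185] [0.6717 0.2181 0.0364] [179. 192. 194.]
z-blob [283. 194.] 140 [ 0.5117 -0.0179] [ 0.5054 -0.0261  0.0333] [156. 165. 166.]
z-blob [172. 250.] 219 [0.3575 0.2721] [0.3576 0.2732 0.0378] [ 73. 142.  62.]
z-blob [377. 271.] 34 [ 0.2999 -0.2753] [ 0.3037 -0.2649  0.0396] [10.  9. 14.]
z-blob [365. 289.] 26 [ 0.2569 -0.2368] [ 0.2584 -0.2358  0.0408] [ 7.  6. 11.]
scene 150
[... 166 characters left out ...]
ob [  5. 119.] 49 [0.0253 0.0786] [0.0121 0.0759 0.0388] [58. 67. 74.]
z-blob [ 65. 174.] 131 [0.363  0.2691] [0.366  0.2683 0.0381] [ 85. 153.  77.]
z-blob [ 20. 187.] 154 [0.4377 0.1353] [0.4412 0.1353 0.0384] [ 96. 175.  86.]
z-blob [ 36. 210.] 185 [0.5336 0.1789] [0.5357 0.1777 0.0385] [ 93. 175.  82.]
z-blob [ 76. 216.] 194 [0.5478 0.2788] [0.5505 0.2787 0.0385] [ 90. 174.  78.]
z-blob [ 52. 246.] 249 [0.6575 0.2118] [0.66   0.2104 0.0383] [208. 221. 225.]
z-blob [ 82. 275.] 126 [0.7334 0.2722] [0.7452 0.2666 0.0385] [169. 178. 173.]
z-blob [ 20. 291.] 78 [0.7858 0.1383] [0.7934 0.1378 0.0374] [140. 158. 164.]
z-blob [  3. 292.] 36 [0.7965 0.1038] [0.7974 0.1039 0.0381] [131. 149. 154.]
```

Request:
play_rows:
  deltas:
    - [0, 0.06, 0, 0, 0, 0]
    - [0, 0.06, 0, 0, 0, 0]
    - [0, 0.03, 0, 0, 0, 0]
    - [0, 0, 0, 0, 0, 0]
    - [0, 0, 0, 0, 0, 0]

```text
clock: 21.6
tool_pos: [0.5331, 0.0431, 0.2236]
orientation: [180.0, -0.0, -92.8]
force: [0.1, 0.4, 0.1]
opening: 0.0611
gripper_force: 0.0
```

Run:
```python
from h import *
im,d,m=snap('wrist','w7.png');print([np.round(wrist_px(np.r_[bw(x,-51),z],m)) for x,z in((-147,.068),(-147,.03),(-205,.03),(-205,.068),(-263,.03))])
ims,ds,ms=load('s6.png');Ps=cloud(ds,ms);ws=wb(Ps)
k=(Ps[...,2]>.045)&(Ps[...,2]<.09)&(ws[...,0]<-121)&(ws[...,0]>-290)&(abs(ws[...,1]+51)<34)
v,u=np.nonzero(k);print(u.min(),u.max(),v.min(),v.max())
a=cv2.resize(ims[v.min()-15:v.max()+15,u.min()-20:u.max()+20],(400,300)); cv2.imwrite('pics/c7.png',np.hstack([a,cv2.resize(im[60:240,160:360],(400,300))]))
```

```text
[array([252.,  60.]), array([252.,  65.]), array([252., 116.]), array([252., 119.]), array([252., 167.])]
196 264 188 206
```

View pics/c7.png

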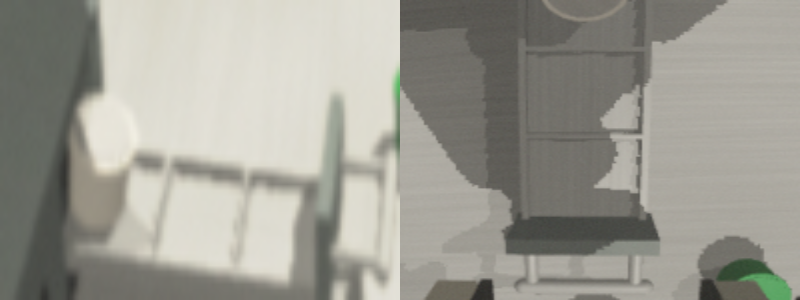

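Run:
```python
from h import *
im,d,m=load('w7.png')
v,u=np.mgrid[:384,:512]; x=(u-m['cx'])/m['fx'];y=(v-m['cy'])/m['fy'];t=np.hypot(x,y)+1e-9
P=np.stack([x/t*np.tan(t)*d,y/t*np.tan(t)*d,d],-1);T=np.linalg.inv(m['world_to_cam']);P=P@T[:3,:3].T+T[:3,3]
w=wb(P)
k=(P[...,2]>.05)&(P[...,2]<.085)&(w[...,0]<-122)&(w[...,0]>-200)&(abs(w[...,1]+51)<34)&(t<1.2)
q=np.c_[w[k],P[k][:,2]*1e3]; 
top=q[q[:,2]>np.percentile(q[:,2],40)]
print(len(q),q.min(0),q.max(0),np.median(q,0))
A=np.c_[top[:,:2]-top[:,:2].mean(0),np.ones(len(top))];print(np.linalg.lstsq(A,top[:,2],rcond=None)[0],top.mean(0))
for n in(-60,-100,-150): 
    pass
k=(abs(w[...,0]+205)<20)&(abs(w[...,1]+51)<20)&(P[...,2]<.05);print('floor z',np.median(P[k][:,2]))
cv2.imwrite('pics/c8.png',cv2.resize(im[10:110,170:330],None,fx=4,fy=4))
```

```text
1549 [-158.49752929  -74.29474366   64.23852045] [-122.05143323  -28.02408069   76.67261587] [-138.71821828  -51.19938234   71.18857928]
[ 1.61558961e-01 -1.28741025e-03  7.25272664e+01] [-132.58699287  -51.12001193   72.52726645]
floor z 0.029990253671177913
```

View pics/c8.png

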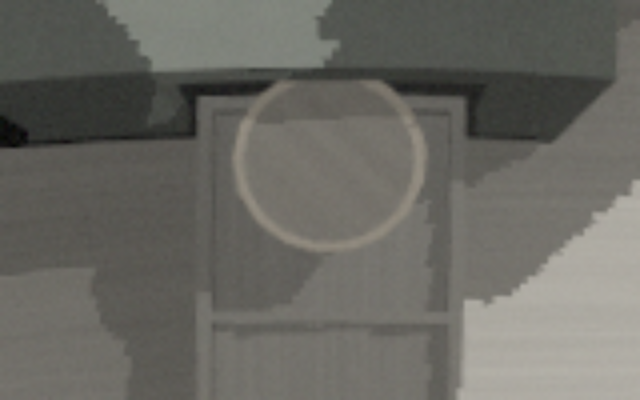

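Run:
```python
from h import *
im,d,m=load('w7.png')
for v,z in((89.4,.037),(141,.037),(189,.078),(35,.037),(204,.078),(232,.05)): print(v,wb(wrist_back(252,v,z,m)))
im,d,m=load('w3.png')
for u,v,z in((263,152,.037),(263,197,.037),(263,184,.068),(263,107,.094)): print('w3',v,wb(wrist_back(u,v,z,m)))
```

```text
89.4 [-175.12441173  -50.68291866]
141 [-232.00489684  -50.7321562 ]
189 [-274.49627081  -51.414662  ]
35 [-114.50712196  -50.49201212]
204 [-290.58981478  -51.37307214]
232 [-336.01745129  -50.73359694]
w3 152 [-173.87984091  -51.2621104 ]
w3 197 [-229.56671926  -51.48838843]
w3 184 [-203.67720075  -50.80958109]
w3 107 [-119.39289503  -50.07909772]
```

The pod is tilted about 9°, sitting back on the drawer's rear wall; it swung or slipped during the fast carry. I regrip it, bring it forward gently and set it down level.

Request:
play_rows:
  deltas:
    - [0, -0.0545, 0, 0, 0, 0]
    - [0, -0.0545, 0, 0, 0, 0]
    - [0, -0.0545, 0, 0, 0, 0]
    - [0, 0, -0.06, 0, 0, 0]
    - [0, 0, -0.06, 0, 0, 0]
    - [0, 0, -0.05, 0, 0, 0]
    - [0, 0, -0.02, 0, 0, 0]
    - [0, 0, -0.006, 0, 0, 0]
    - [0, 0, 0, 0, 0, 0]
    - [0, 0, 0, 0, 0, 0]

```text
clock: 22.65
tool_pos: [0.5341, -0.0884, 0.068]
orientation: [-179.9, 0.0, -92.9]
force: [0.6, -0.9, 0.8]
opening: 0.0611
gripper_force: 0.0
```

Request:
play_rows:
  deltas:
    - [0, 0, 0, 0, 0, 0]
    - [0, 0, 0, 0, 0, 0]
    - [0, 0, 0, 0, 0, 0]
    - [0, 0, 0, 0, 0, 0]
    - [0, 0, 0, 0, 0, 0]
    - [0, 0, 0, 0, 0, 0]
  gripper: -1

```text
clock: 23.25
tool_pos: [0.5337, -0.088, 0.0675]
orientation: [-179.9, 0.0, -92.9]
force: [-0.6, 1.1, 7.0]
opening: 0.0455
gripper_force: 30.0
```

Request:
play_rows:
  deltas:
    - [0, 0, 0.005, 0, 0, 0]
    - [0, 0, 0.01, 0, 0, 0]
    - [0, 0, 0.01, 0, 0, 0]
    - [0, 0, 0.01, 0, 0, 0]
    - [0, 0.005, 0.01, 0, 0, 0]
    - [0, 0.01, 0.01, 0, 0, 0]
    - [0, 0.01, 0.01, 0, 0, 0]
    - [0, 0.005, 0.005, 0, 0, 0]
    - [0, 0, 0, 0, 0, 0]

```text
clock: 24.15
tool_pos: [0.534, -0.0633, 0.1242]
orientation: [-179.9, 0.0, -92.8]
force: [-0.4, 0.9, 0.4]
opening: 0.0452
gripper_force: 30.0
```

Run:
```python
from h import *
o=get_obs();print(o['tool_pos'],wb(o['tool_pos']),o['opening'])
ims,ds,ms=snap('scene','s9.png');Ps=cloud(ds,ms);ws=wb(Ps)
k=(Ps[...,2]>.06)&(Ps[...,2]<.13)&(ws[...,0]<-90)&(ws[...,0]>-200)&(abs(ws[...,1]+51)<30)
v,u=np.nonzero(k);print(u.min(),u.max(),v.min(),v.max())
cv2.imwrite('pics/c9.png',cv2.resize(ims[120:230,150:270],None,fx=4,fy=4))
```

```text
[ 0.53404233 -0.06332667  0.12416925] [-161.18242332  -51.10615638] 0.04524699507185658
182 225 175 196
```

View pics/c9.png

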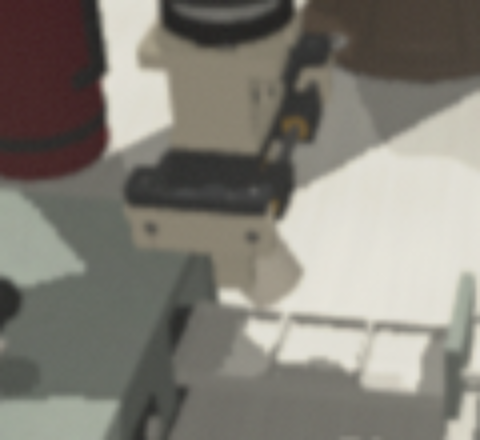

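The scene crop shows the held pod tilted in the grip at (275,270). I set it down on free table beside the drawer so it levels, then regrip.

Request:
play_rows:
  deltas:
    - [-0.01, 0.005, 0, 0, 0, 0]
    - [-0.02, 0.01, 0, 0, 0, 0]
    - [-0.02, 0.01, 0, 0, 0, 0]
    - [-0.02, 0.01, 0, 0, 0, 0]
    - [-0.02, 0.01, 0, 0, 0, 0]
    - [-0.02, 0.01, 0, 0, 0, 0]
    - [-0.02, 0.01, 0, 0, 0, 0]
    - [-0.012, 0.01, 0, 0, 0, 0]
    - [0, 0, -0.03, 0, 0, 0]
    - [0, 0, -0.03, 0, 0, 0]

```text
clock: 25.2
tool_pos: [0.4193, -0.0038, 0.0747]
orientation: [-179.9, 0.1, -92.9]
force: [0.7, 0.3, -0.9]
opening: 0.0451
gripper_force: 30.0
```

Request:
play_rows:
  deltas:
    - [0, 0, -0.02, 0, 0, 0]
    - [0, 0, -0.015, 0, 0, 0]
    - [0, 0, -0.01, 0, 0, 0]
    - [0, 0, -0.005, 0, 0, 0]
    - [0, 0, -0.003, 0, 0, 0]
    - [0, 0, 0, 0, 0, 0]

```text
clock: 25.8
tool_pos: [0.4231, -0.0026, 0.0344]
orientation: [-179.6, 0.1, -92.8]
force: [0.3, 2.4, 21.9]
opening: 0.0454
gripper_force: 30.0
```

Request:
play_rows:
  deltas:
    - [0, 0, 0, 0, 0, 0]
    - [0, 0, 0, 0, 0, 0]
    - [0, 0, 0, 0, 0, 0]
    - [0, 0, 0, 0, 0, 0]
    - [0, 0, 0, 0, 0, 0]
    - [0, 0, 0.03, 0, 0, 0]
    - [0, 0, 0.05, 0, 0, 0]
    - [0, 0.06, 0.05, 0, 0, 0]
    - [0, 0.06, 0.05, 0, 0, 0]
    - [0, 0, 0, 0, 0, 0]
  gripper: 1

```text
clock: 26.8
tool_pos: [0.4225, 0.0768, 0.1648]
orientation: [-179.6, 0.3, -92.7]
force: [0.0, 0.1, 0.7]
opening: 0.088
gripper_force: 0.0
```

```bash
cat >> h.py <<'E'
def wcloud(d,m):
    v,u=np.mgrid[:384,:512]; x=(u-m['cx'])/m['fx'];y=(v-m['cy'])/m['fy'];t=np.hypot(x,y)+1e-9
    P=np.stack([x/t*np.tan(t)*d,y/t*np.tan(t)*d,d],-1);T=np.linalg.inv(m['world_to_cam']);P=P@T[:3,:3].T+T[:3,3]
    P[t>1.2]=0; return P
def foil(P,xy,z,r=.035):
    k=(np.hypot(P[...,0]-xy[0],P[...,1]-xy[1])<r)&(abs(P[...,2]-z)<.005); q=P[k]
    if len(q)<10: return print('none')
    A=np.c_[q[:,:2]-q[:,:2].mean(0),np.ones(len(q))]; (c,rr)=cv2.minEnclosingCircle(q[:,:2].astype(np.float32))
    print('foil',len(q),'centre',np.round(c,4),'r',round(rr,4),'slope,z',np.linalg.lstsq(A,q[:,2],rcond=None)[0].round(4))
E
python3 - <<'E'
from h import *
o=get_obs();print(o['tool_pos'])
im,d,m=snap('wrist','w10.png');P=wcloud(d,m);foil(P,(.42,-.002),.038)
k=(P[...,2]>.03)&(P[...,2]<.08)&(np.hypot(P[...,0]-.42,P[...,1]+.002)<.06);print(k.sum(),P[k].min(0),P[k].max(0))
E
```

```text
[0.42248028 0.07680193 0.1647558 ]
foil 1820 centre [0.4248 0.0152] r 0.0233 slope,z [0.0019 0.0092 0.0379]
2066 [ 0.40202714 -0.00763064  0.03492419] [0.44803178 0.03885947 0.04004806]
```

Run:
```python
from h import *
im,d,m=snap('top');foil(cloud(d,m),(.424,.015),.038)
im,d,m=snap('scene');foil(cloud(d,m),(.424,.015),.038)
im,d,m=snap('wrist');foil(wcloud(d,m),(.424,.015),.038); print(get_obs()['tool_pos'])
```

```text
foil 10 centre [ 0.4202 -0.0022] r 0.0096 slope,z [-0.0537  1.0784  0.037 ]
foil 136 centre [0.4246 0.0149] r 0.0244 slope,z [-0.016  -0.0174  0.0384]
foil 2135 centre [0.4249 0.0158] r 0.0236 slope,z [-0.001   0.001   0.0378]
[0.41870797 0.07196875 0.15943342]
```

Request:
play_rows:
  deltas:
    - [0.004, -0.035, 0, 0, 0, 0]
    - [0.0035, -0.036, 0, 0, 0, 0]
    - [0, 0, -0.05, 0, 0, 0]
    - [0, 0, -0.05, 0, 0, 0]
    - [0, 0, -0.03, 0, 0, 0]
    - [0, 0, 0, 0, 0, 0]
    - [0, 0, 0, 0, 0, 0]
    - [0, 0, 0, 0, 0, 0]
  gripper: 0.4

```text
clock: 27.8
tool_pos: [0.4262, 0.0159, 0.0572]
orientation: [-179.9, 0.0, -92.9]
force: [0.1, 0.7, 0.7]
opening: 0.0615
gripper_force: 0.0
```

Request:
play_rows:
  deltas:
    - [-0.0015, 0, -0.02, 0, 0, 0]
    - [0, 0, -0.016, 0, 0, 0]
    - [0, 0, 0, 0, 0, 0]
    - [0, 0, 0, 0, 0, 0]

```text
clock: 28.2
tool_pos: [0.425, 0.0162, 0.0286]
orientation: [-179.9, 0.0, -92.9]
force: [0.8, 0.3, -0.4]
opening: 0.0615
gripper_force: 0.0
```

Request:
play_rows:
  deltas:
    - [0, 0, 0, 0, 0, 0]
    - [0, 0, 0, 0, 0, 0]
    - [0, 0, 0, 0, 0, 0]
    - [0, 0, 0, 0, 0, 0]
    - [0, 0, 0, 0, 0, 0]
    - [0, 0, 0, 0, 0, 0]
  gripper: -1

```text
clock: 28.8
tool_pos: [0.4249, 0.0161, 0.0282]
orientation: [-179.9, 0.0, -92.9]
force: [-1.0, 1.3, 9.4]
opening: 0.0456
gripper_force: 30.0
```

Request:
play_rows:
  deltas:
    - [0, 0, 0.01, 0, 0, 0]
    - [0, 0, 0.015, 0, 0, 0]
    - [0, 0, 0.02, 0, 0, 0]
    - [0, 0, 0.02, 0, 0, 0]
    - [0, 0, 0.02, 0, 0, 0]
    - [0, 0, 0.015, 0, 0, 0]
    - [0, 0, 0.01, 0, 0, 0]
    - [0, 0, 0, 0, 0, 0]
    - [0, 0, 0, 0, 0, 0]
    - [0, 0, 0, 0, 0, 0]

```text
clock: 29.8
tool_pos: [0.424, 0.0157, 0.115]
orientation: [179.9, -0.0, -92.9]
force: [-0.2, -0.4, -0.5]
opening: 0.0452
gripper_force: 30.0
```

Run:
```python
from h import *
o=get_obs();t=o['tool_pos'];print(t)
im,d,m=snap('scene','s11.png');P=cloud(d,m)
k=(np.hypot(P[...,0]-t[0],P[...,1]-t[1])<.04)&(P[...,2]<t[2]+.02)&(P[...,2]>t[2]-.05);v,u=np.nonzero(k);print(u.min(),u.max(),v.min(),v.max())
cu,cv=int(u.mean()),int(v.mean());cv2.imwrite('pics/c11.png',cv2.resize(im[cv-40:cv+40,cu-50:cu+50],None,fx=5,fy=5))
im,d,m=snap('wrist');foil(wcloud(d,m),t[:2],t[2]+.01,.03)
```

```text
[0.42395564 0.01569511 0.11499252]
240 254 161 171
foil 3765 centre [0.4236 0.0105] r 0.0285 slope,z [-0.0064  0.0099  0.1245]
```

View pics/c11.png

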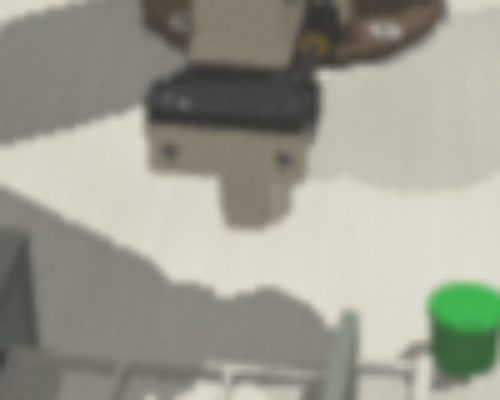

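The held pod is level (foil slope about 0.01). I carry it slowly to the middle seat.

Request:
play_rows:
  deltas:
    - [0.01, -0.0057, 0, 0, 0, 0]
    - [0.018, -0.0057, 0, 0, 0, 0]
    - [0.0225, -0.0057, 0, 0, 0, 0]
    - [0.0225, -0.0057, 0, 0, 0, 0]
    - [0.0225, -0.0057, 0, 0, 0, 0]
    - [0.02, -0.0057, 0, 0, 0, 0]
    - [0.015, -0.0057, 0, 0, 0, 0]
    - [0.01, -0.0057, 0, 0, 0, 0]
    - [0, 0, 0, 0, 0, 0]
    - [0, 0, 0, 0, 0, 0]

```text
clock: 30.9
tool_pos: [0.5364, -0.0209, 0.1153]
orientation: [180.0, -0.0, -93.0]
force: [-0.6, -0.6, 0.5]
opening: 0.0455
gripper_force: 30.0
```

Request:
play_rows:
  deltas:
    - [0, 0, -0.015, 0, 0, 0]
    - [0, 0, -0.02, 0, 0, 0]
    - [0, 0, -0.015, 0, 0, 0]
    - [0, 0, 0, 0, 0, 0]
    - [0, 0, 0, 0, 0, 0]

```text
clock: 31.4
tool_pos: [0.5366, -0.0205, 0.0754]
orientation: [180.0, -0.0, -92.9]
force: [-0.7, 0.8, -0.3]
opening: 0.0453
gripper_force: 30.0
```

Run:
```python
from h import *
o=get_obs();t=o['tool_pos'];print(t,wb(t))
im,d,m=snap('wrist');P=wcloud(d,m);foil(P,t[:2],t[2]+.0095,.021)
```

```text
[ 0.53656764 -0.02054672  0.07536321] [-204.03613839  -50.86063665]
foil 2667 centre [ 0.5366 -0.0206] r 0.0211 slope,z [ 0.0005 -0.0005  0.0851]
```

Request:
play_rows:
  deltas:
    - [0, 0, -0.008, 0, 0, 0]
    - [0, 0, -0.007, 0, 0, 0]
    - [0, 0, -0.005, 0, 0, 0]
    - [0, 0, 0, 0, 0, 0]
    - [0, 0, 0, 0, 0, 0]

```text
clock: 31.95
tool_pos: [0.5368, -0.0206, 0.0595]
orientation: [180.0, -0.0, -92.9]
force: [-0.2, 0.3, -0.3]
opening: 0.0453
gripper_force: 30.0
```

Request:
play_rows:
  deltas:
    - [0, 0, 0, 0, 0, 0]
    - [0, 0, 0, 0, 0, 0]
    - [0, 0, 0, 0, 0, 0]
    - [0, 0, 0, 0, 0, 0]
    - [0, 0, 0.01, 0, 0, 0]
    - [0, 0, 0.03, 0, 0, 0]
    - [0, 0, 0.05, 0, 0, 0]
    - [0, 0.04, 0.05, 0, 0, 0]
    - [0, 0.04, 0.05, 0, 0, 0]
    - [0, 0, 0, 0, 0, 0]
  gripper: 0.4

```text
clock: 32.95
tool_pos: [0.54, 0.0449, 0.2165]
orientation: [-179.4, 0.2, -92.7]
force: [-0.2, 0.5, -0.0]
opening: 0.0612
gripper_force: 0.0
```

Run:
```python
from h import *
o=get_obs();t=o['tool_pos'];print(t)
im,d,m=snap('wrist','w12.png');P=wcloud(d,m);foil(P,(.5365,-.021),.068); foil(P,(.5365,-.021),.075)
im,d,m=snap('top');P=cloud(d,m);foil(P,(.655,.2135),.037)
im,d,m=snap('scene');P=cloud(d,m);foil(P,(.655,.2135),.037);foil(P,(.5365,-.021),.068)
```

```text
[0.54002206 0.04494827 0.21647574]
foil 1792 centre [ 0.5373 -0.0211] r 0.0236 slope,z [-0.0022 -0.0006  0.0678]
none
none
foil 245 centre [0.658  0.2117] r 0.0249 slope,z [-0.0238  0.0002  0.0382]
foil 179 centre [ 0.5366 -0.0216] r 0.0243 slope,z [-0.0287 -0.0067  0.0683]
```

Run:
```python
from h import *
im,d,m=load('w4.png');P=wcloud(d,m);foil(P,(.657,.2125),.037);foil(P,(.455,.2557),.037)
for z,xy,r in((.1,(.717,.278),.06),(.095,(.755,.118),.08)):
    k=(P[...,2]>.08)&(P[...,2]<.125)&(np.hypot(P[...,0]-xy[0],P[...,1]-xy[1])<r);q=P[k];print(len(q),q.min(0),q.max(0),cv2.minEnclosingCircle(q[:,:2].astype(np.float32)))
print(get_obs()['tool_pos'],get_obs()['orientation'])
```

```text
foil 1030 centre [0.657  0.2121] r 0.0237 slope,z [ 0.0025 -0.0043  0.0377]
foil 1047 centre [0.4562 0.2557] r 0.0238 slope,z [-0.0045 -0.0005  0.0379]
1733 [0.68568864 0.24267085 0.08000988] [0.75347866 0.30963274 0.11180462] ((0.7197079062461853, 0.27593153715133667), 0.03437405079603195)
2362 [0.71658168 0.09218111 0.0800513 ] [0.80416317 0.16162654 0.11352334] ((0.7610040307044983, 0.11836129426956177), 0.04454047232866287)
[0.53637916 0.04204909 0.20996666] [-1.79987700e+02  3.00428650e-02 -9.28937216e+01]
```

Request:
play_rows:
  deltas:
    - [0.0279, 0.0448, 0, 0, 0, -0.0468]
    - [0.0279, 0.0448, 0, 0, 0, -0.0468]
    - [0.0279, 0.0448, -0.015, 0, 0, -0.0468]
    - [0.0279, 0.0448, -0.03, 0, 0, -0.0468]
    - [0.0279, 0.0448, -0.03, 0, 0, -0.0468]
    - [0, 0, 0, 0, 0, 0]
    - [0, 0, 0, 0, 0, 0]
    - [0, 0, 0, 0, 0, 0]
  gripper: 1

```text
clock: 33.9
tool_pos: [0.6481, 0.2199, 0.1492]
orientation: [180.0, -0.1, -135.0]
force: [-0.3, 0.0, -0.2]
opening: 0.0879
gripper_force: 0.0
```

Run:
```python
from h import *
o=get_obs();print(o['tool_pos'],o['orientation'],o['opening'])
im,d,m=snap('scene');P=cloud(d,m);foil(P,(.657,.212),.037)
```

```text
[0.64805507 0.21989174 0.14922576] [ 1.79991717e+02 -8.13860107e-02 -1.35021052e+02] 0.0878891109906284
foil 242 centre [0.6575 0.2107] r 0.0237 slope,z [-0.0239 -0.0028  0.0383]
```

Request:
play_rows:
  deltas:
    - [0, 0, -0.05, 0, 0, 0]
    - [0, 0, -0.05, 0, 0, 0]
    - [0, 0, -0.03, 0, 0, 0]
    - [0, 0, -0.015, 0, 0, 0]
    - [0, 0, -0.006, 0, 0, 0]
    - [0, 0, 0, 0, 0, 0]
    - [0, 0, 0, 0, 0, 0]

```text
clock: 34.65
tool_pos: [0.6494, 0.2215, 0.0308]
orientation: [-180.0, 0.2, -135.0]
force: [0.3, 0.5, 0.2]
opening: 0.0876
gripper_force: 0.0
```

Request:
play_rows:
  deltas:
    - [0, 0, 0, 0, 0, 0]
    - [0, 0, 0, 0, 0, 0]
    - [0, 0, 0, 0, 0, 0]
    - [0, 0, 0, 0, 0, 0]
    - [0, 0, 0, 0, 0, 0]
    - [0, 0, 0, 0, 0, 0]
    - [0, 0, 0, 0, 0, 0]
  gripper: -1

```text
clock: 35.35
tool_pos: [0.6484, 0.2211, 0.0288]
orientation: [180.0, -0.0, -135.0]
force: [0.4, 0.7, 0.4]
opening: 0.0454
gripper_force: 30.0
```

Request:
play_rows:
  deltas:
    - [0, 0, 0.01, 0, 0, 0]
    - [0, 0, 0.015, 0, 0, 0]
    - [0, 0, 0.025, 0, 0, 0]
    - [0, 0, 0.025, 0, 0, 0]
    - [0, 0, 0.025, 0, 0, 0]
    - [0, 0, 0.025, 0, 0, 0]
    - [0, 0, 0.015, 0, 0, 0]
    - [0, 0, 0.01, 0, 0, 0]
    - [0, 0, 0, 0, 0, 0]
    - [0, 0, 0, 0, 0, 0]

```text
clock: 36.35
tool_pos: [0.648, 0.221, 0.1483]
orientation: [180.0, -0.0, -135.1]
force: [0.3, -0.1, 0.0]
opening: 0.0454
gripper_force: 30.0
```

Run:
```python
from h import *
o=get_obs();t=o['tool_pos'];print(t)
im,d,m=snap('wrist','w13.png');P=wcloud(d,m);foil(P,t[:2],t[2]+.0095,.021)
```

```text
[0.64803962 0.22095116 0.14826293]
foil 2715 centre [0.648 0.221] r 0.0211 slope,z [1.700e-03 1.000e-04 1.573e-01]
```

Request:
play_rows:
  deltas:
    - [-0.0068, -0.0115, 0, 0, 0, 0]
    - [-0.0108, -0.0184, 0, 0, 0, 0.0292]
    - [-0.0149, -0.0253, 0, 0, 0, 0.0292]
    - [-0.0163, -0.0276, 0, 0, 0, 0.0292]
    - [-0.0176, -0.03, 0, 0, 0, 0.0292]
    - [-0.0176, -0.03, 0, 0, 0, 0.0292]
    - [-0.0163, -0.0276, 0, 0, 0, 0.0292]
    - [-0.0149, -0.0253, 0, 0, 0, 0.0292]
    - [-0.0122, -0.0207, 0, 0, 0, 0.0292]
    - [-0.0082, -0.0139, 0, 0, 0, 0]

```text
clock: 37.4
tool_pos: [0.5384, 0.0352, 0.1484]
orientation: [179.9, -0.0, -93.0]
force: [0.4, -0.9, -0.3]
opening: 0.0459
gripper_force: 30.0
```

Request:
play_rows:
  deltas:
    - [0, 0, -0.015, 0, 0, 0]
    - [0, 0, -0.02, 0, 0, 0]
    - [0, 0, -0.025, 0, 0, 0]
    - [0, 0, -0.02, 0, 0, 0]
    - [0, 0, -0.01, 0, 0, 0]
    - [0, 0, 0, 0, 0, 0]
    - [0, 0, 0, 0, 0, 0]
    - [0, 0, 0, 0, 0, 0]

```text
clock: 38.2
tool_pos: [0.5405, 0.0371, 0.0775]
orientation: [-179.9, 0.0, -93.0]
force: [-0.0, 0.4, -0.7]
opening: 0.0454
gripper_force: 30.0
```

Run:
```python
from h import *
o=get_obs();t=o['tool_pos'];print(t,wb(t),o['orientation'])
im,d,m=snap('wrist','w14.png');P=wcloud(d,m);foil(P,t[:2],t[2]+.0095,.021)
```

```text
[0.54053923 0.03712898 0.07753638] [-261.84145882  -49.96344982] [-1.79932252e+02  2.41805920e-02 -9.30046216e+01]
foil 2666 centre [0.5405 0.0371] r 0.0211 slope,z [0.0059 0.0016 0.0866]
```

Request:
play_rows:
  deltas:
    - [0, 0, -0.009, 0, 0, 0]
    - [0, 0, -0.008, 0, 0, 0]
    - [0, 0, -0.005, 0, 0, 0]
    - [0, 0, 0, 0, 0, 0]
    - [0, 0, 0, 0, 0, 0]

```text
clock: 38.75
tool_pos: [0.5398, 0.0368, 0.0589]
orientation: [180.0, -0.0, -93.0]
force: [0.2, -0.5, 0.3]
opening: 0.0455
gripper_force: 30.0
```

Request:
play_rows:
  deltas:
    - [0, 0, 0, 0, 0, 0]
    - [0, 0, 0, 0, 0, 0]
    - [0, 0, 0, 0, 0, 0]
    - [0, 0, 0, 0, 0, 0]
    - [0, 0, 0.01, 0, 0, 0]
    - [0, 0, 0.03, 0, 0, 0]
    - [0, 0, 0.05, 0, 0, 0]
    - [0, 0.045, 0.05, 0, 0, 0]
    - [0, 0.045, 0.05, 0, 0, 0]
    - [0, 0.045, 0, 0, 0, 0]
  gripper: 0.4

```text
clock: 39.75
tool_pos: [0.5425, 0.1416, 0.2124]
orientation: [-179.5, 0.3, -93.0]
force: [1.8, 0.3, 0.6]
opening: 0.0613
gripper_force: 0.0
```

Request:
play_rows:
  deltas:
    - [0, 0, 0, 0, 0, 0]
    - [0, 0, 0, 0, 0, 0]
    - [0, 0, 0, 0, 0, 0]
    - [0, 0, 0, 0, 0, 0]
  gripper: -1

```text
clock: 40.15
tool_pos: [0.5397, 0.1388, 0.2053]
orientation: [180.0, -0.0, -93.1]
force: [-0.9, 0.1, 0.1]
opening: 0.0351
gripper_force: 0.0
```

Run:
```python
from h import *
o=get_obs();t=o['tool_pos'];print(t,o['opening'])
im,d,m=snap('wrist','w15.png');P=wcloud(d,m);foil(P,(.5365,-.021),.068);foil(P,(.5405,.037),.068,.03)
im,d,m=snap('scene');P=cloud(d,m);foil(P,(.5365,-.021),.068);foil(P,(.5405,.037),.068,.03)
```

```text
[0.53969955 0.13879966 0.20531111] 0.03510411576234428
foil 1760 centre [ 0.5377 -0.0148] r 0.0283 slope,z [-0.0032 -0.0063  0.0678]
foil 1967 centre [0.5409 0.0399] r 0.0272 slope,z [-0.0018  0.0045  0.0678]
foil 178 centre [ 0.5397 -0.0158] r 0.0289 slope,z [-0.0192 -0.0016  0.0684]
foil 179 centre [0.5392 0.0352] r 0.0249 slope,z [-0.0193  0.0047  0.0683]
```

Both pods sit level at foil z = 0.068. Next I push the drawer shut by its bar.

Request:
play_rows:
  deltas:
    - [0.006, -0.007, 0, 0, 0, 0]
    - [0, 0, 0, 0, 0, 0]
    - [0, 0, 0, 0, 0, 0]
    - [0, 0, -0.06, 0, 0, 0]
    - [0, 0, -0.06, 0, 0, 0]
    - [0, 0, -0.04, 0, 0, 0]
    - [0, 0, -0.02, 0, 0, 0]
    - [0, 0, -0.006, 0, 0, 0]
    - [0, 0, 0, 0, 0, 0]
    - [0, 0, 0, 0, 0, 0]

```text
clock: 41.25
tool_pos: [0.5455, 0.1345, 0.0579]
orientation: [-179.9, 0.0, -93.0]
force: [0.6, 0.4, -0.6]
opening: 0.0004
gripper_force: 0.0
```

Request:
play_rows:
  deltas:
    - [-0.0003, -0.006, 0, 0, 0, 0]
    - [-0.0004, -0.008, 0, 0, 0, 0]
    - [-0.0006, -0.012, 0, 0, 0, 0]
    - [-0.0007, -0.013, 0, 0, 0, 0]
    - [-0.0007, -0.013, 0, 0, 0, 0]
    - [-0.0007, -0.013, 0, 0, 0, 0]
    - [-0.0007, -0.013, 0, 0, 0, 0]
    - [-0.0007, -0.013, 0, 0, 0, 0]
    - [-0.0007, -0.013, 0, 0, 0, 0]
    - [-0.0007, -0.013, 0, 0, 0, 0]

```text
clock: 42.25
tool_pos: [0.5397, 0.0396, 0.0568]
orientation: [180.0, -0.0, -93.0]
force: [1.2, 2.0, 1.2]
opening: 0.0003
gripper_force: 1.1
```

Request:
play_rows:
  deltas:
    - [-0.0007, -0.013, 0, 0, 0, 0]
    - [-0.0007, -0.013, 0, 0, 0, 0]
    - [-0.0007, -0.013, 0, 0, 0, 0]
    - [-0.0007, -0.013, 0, 0, 0, 0]
    - [-0.0007, -0.013, 0, 0, 0, 0]
    - [-0.0007, -0.013, 0, 0, 0, 0]
    - [-0.0006, -0.012, 0, 0, 0, 0]
    - [-0.0004, -0.008, 0, 0, 0, 0]
    - [-0.0002, -0.004, 0, 0, 0, 0]
    - [0, 0, 0, 0, 0, 0]

```text
clock: 43.25
tool_pos: [0.5351, -0.0417, 0.0566]
orientation: [180.0, -0.0, -93.0]
force: [-0.5, 0.6, -0.5]
opening: 0.0004
gripper_force: 0.0
```

Run:
```python
from h import *
o=get_obs();t=o['tool_pos'];print(t,wb(t),o['force'])
```

```text
[ 0.53513744 -0.04168622  0.05661229] [-182.85048809  -51.16403509] [-0.4824534   0.58024533 -0.45459459]
```

Request:
play_rows:
  deltas:
    - [-0.0003, -0.005, 0, 0, 0, 0]
    - [-0.0002, -0.004, 0, 0, 0, 0]
    - [-0.0001, -0.002, 0, 0, 0, 0]
    - [0, -0.001, 0, 0, 0, 0]
    - [0, 0, 0, 0, 0, 0]
    - [0, 0, 0, 0, 0, 0]

```text
clock: 43.85
tool_pos: [0.5353, -0.0457, 0.0567]
orientation: [-179.9, 0.3, -93.0]
force: [-7.8, 33.8, 5.0]
opening: 0.0002
gripper_force: 16.8
```

Request:
play_rows:
  deltas:
    - [0, 0.012, 0, 0, 0, 0]
    - [0, 0.01, 0, 0, 0, 0]
    - [0, 0, 0.05, 0, 0, 0]
    - [0, 0, 0.06, 0, 0, 0]
    - [0, 0, 0.06, 0, 0, 0]
    - [-0.002, -0.03, 0.06, 0, 0, 0]
    - [-0.002, -0.034, 0.01, 0, 0, 0]
    - [0, 0, 0, 0, 0, 0]
    - [0, 0, 0, 0, 0, 0]
    - [0, 0, 0, 0, 0, 0]

```text
clock: 44.85
tool_pos: [0.5314, -0.0825, 0.2446]
orientation: [179.9, -0.0, -93.0]
force: [0.9, -0.3, 0.6]
opening: 0.0007
gripper_force: 0.0
```

Run:
```python
from h import *
def bar(im,m):
    # brightest row profile near the bar between posts
    for x in np.arange(-172,-150,1.): 
        s=[]
        for y in np.arange(-70,-32,2.):
            u,v=wrist_px(np.r_[bw(x,y),.052],m); s.append(cv2.getRectSubPix(im,(1,1),(float(u),float(v)))[0,0].mean())
        print(int(x),int(np.mean(s)),end='; ')
    print()
im,d,m=load('w2.png');bar(im,m)
im,d,m=snap('wrist','w16.png');bar(im,m);print(get_obs()['tool_pos'])
for f in('t2.png',):
    im,d,m=snap('top','t16.png')
def band(P):
    w=wb(P);r=[]
    for lo in(.043,):
        k=(P[...,2]>lo)&(P[...,2]<.06)&(abs(w[...,1]+51)<20)&(w[...,0]<-140)&(w[...,0]>-200);r.append((k.sum(),w[k][:,0].mean(),w[k][:,0].min(),w[k][:,0].max()))
    return r
print(band(cloud(d,m)));im,d,m=load('top0.png');print(band(cloud(d,m)))
im,d,m=load('t2.png');print('t2')
```

```text
-172 172; -171 170; -170 169; -169 164; -168 167; -167 174; -166 180; -165 186; -164 184; -163 178; -162 169; -161 156; -160 143; -159 127; -158 126; -157 143; -156 167; -155 175; -154 176; -153 177; -152 177; -151 176; 
-172 179; -171 175; -170 174; -169 166; -168 171; -167 178; -166 184; -165 190; -164 188; -163 182; -162 172; -161 160; -160 146; -159 130; -158 126; -157 149; -156 170; -155 177; -154 179; -153 180; -152 181; -151 181; 
[ 0.53146646 -0.08235542  0.24457709]
[(np.int64(23), np.float64(-165.69028540713282), np.float64(-170.24584294776494), np.float64(-161.579996429015))]
[(np.int64(59), np.float64(-166.05665499097017), np.float64(-171.1888040613146), np.float64(-160.18736643634332))]
t2
```

The bar profile is identical to the initial shut state, so the drawer is fully shut. I go back to the knob.

Request:
play_rows:
  deltas:
    - [0.0275, -0.0336, 0, 0, 0, 0]
    - [0.0275, -0.0336, 0, 0, 0, 0]
    - [0.0275, -0.0336, 0, 0, 0, 0]
    - [0.0275, -0.0336, 0, 0, 0, 0]
    - [0, 0, 0, 0, 0, 0]
    - [0, 0, 0, 0, 0, 0]
    - [0, 0, -0.05, 0, 0, 0]
    - [0, 0, -0.05, 0, 0, 0]
    - [0, 0, -0.025, 0, 0, 0]
    - [0, 0, -0.009, 0, 0, 0]
  gripper: 1

```text
clock: 45.95
tool_pos: [0.6179, -0.1888, 0.1357]
orientation: [179.7, 0.0, -92.9]
force: [-0.1, -0.1, 0.4]
opening: 0.0748
gripper_force: 0.0
```

Request:
play_rows:
  deltas:
    - [0, 0, 0, 0, 0, 0]
    - [0, 0, 0, 0, 0, 0]
    - [0, 0, 0, 0, 0, 0]

```text
clock: 46.25
tool_pos: [0.6208, -0.19, 0.1401]
orientation: [-179.8, -0.0, -93.0]
force: [0.9, -0.7, 0.8]
opening: 0.0873
gripper_force: 0.0
```

Request:
play_rows:
  deltas:
    - [-0.001, 0, -0.003, 0, 0, 0]
    - [0, 0, 0, 0, 0, 0]
    - [0, 0, 0, 0, 0, 0]

```text
clock: 46.55
tool_pos: [0.6191, -0.1902, 0.1362]
orientation: [-180.0, -0.0, -93.0]
force: [-0.8, 0.3, -0.9]
opening: 0.0877
gripper_force: 0.0
```

Request:
play_rows:
  deltas:
    - [0, 0, 0, 0, 0, 0]
    - [0, 0, 0, 0, 0, 0]
    - [0, 0, 0, 0, 0, 0]
    - [0, 0, 0, 0, 0, 0]
    - [0, 0, 0, 0, 0, 0]
    - [0, 0, 0, 0, 0, 0]
    - [0, 0, 0, 0, 0, 0]
    - [0, 0, 0, 0, 0, 0]
    - [0, 0, 0, 0, 0, 0]
    - [0, 0, 0, 0, 0, 0]
  gripper: -1

```text
clock: 47.55
tool_pos: [0.6196, -0.1902, 0.136]
orientation: [-179.9, -0.0, -93.0]
force: [3.0, -0.4, -1.9]
opening: 0.0265
gripper_force: 30.0
```

Request:
play_rows:
  deltas:
    - [-0.0006, -0.0076, 0.0018, 0, 0, 0]
    - [-0.0006, -0.0076, 0.0016, 0, 0, 0]
    - [-0.0006, -0.0076, 0.0014, 0, 0, 0]
    - [-0.0006, -0.0076, 0.0012, 0, 0, 0]
    - [0, 0, 0, 0, 0, 0]
    - [0, 0, 0, 0, 0, 0]

```text
clock: 48.15
tool_pos: [0.6171, -0.2152, 0.1411]
orientation: [-180.0, -0.0, -93.0]
force: [0.1, -0.0, 4.6]
opening: 0.027
gripper_force: 30.0
```

Request:
play_rows:
  deltas:
    - [0.0074, -0.0003, 0.0016, 0, 0, 0]
    - [0.0074, -0.0003, 0.0015, 0, 0, 0]
    - [0.0074, -0.0003, 0.0012, 0, 0, 0]
    - [0.0074, -0.0003, 0.001, 0, 0, 0]
    - [0.0074, -0.0003, 0.0007, 0, 0, 0]
    - [0.0074, -0.0003, 0.0004, 0, 0, 0]
    - [0, 0, 0, 0, 0, 0]

```text
clock: 48.85
tool_pos: [0.6511, -0.2162, 0.1452]
orientation: [179.7, -0.0, -93.0]
force: [-5.0, 0.6, 5.9]
opening: 0.0263
gripper_force: 30.0
```

Request:
play_rows:
  deltas:
    - [-0.0003, -0.006, 0.0003, 0, 0, 0]
    - [-0.0003, -0.006, 0.0003, 0, 0, 0]
    - [-0.0003, -0.006, 0.0003, 0, 0, 0]
    - [0, 0, 0, 0, 0, 0]
    - [0, 0, 0, 0, 0, 0]
    - [0, 0, 0, 0, 0, 0]
    - [0, 0, 0, 0, 0, 0]
    - [0, 0, 0, 0, 0, 0]
    - [0, 0, 0, 0, 0, 0]
    - [0, 0, 0, 0, 0, 0]

```text
clock: 49.85
tool_pos: [0.6517, -0.2302, 0.1463]
orientation: [180.0, 0.0, -93.0]
force: [-3.4, 0.5, 3.7]
opening: 0.0265
gripper_force: 30.0
```

Request:
play_rows:
  deltas:
    - [0, 0, 0, 0, 0, 0]
    - [0, 0, 0, 0, 0, 0]
    - [0, 0, 0, 0, 0, 0]
    - [0, 0, 0, 0, 0, 0]
    - [0, 0, 0, 0, 0, 0]
    - [0, 0, 0, 0, 0, 0]

```text
clock: 50.45
tool_pos: [0.6519, -0.2302, 0.1464]
orientation: [180.0, 0.0, -93.0]
force: [-3.9, 1.1, 1.6]
opening: 0.0267
gripper_force: 30.0
```

Run:
```python
from h import *
o=get_obs();print(o['tool_pos'],wb(o['tool_pos']),knob(0,75),o['force'])
```

```text
[ 0.65186763 -0.23022337  0.14640051] [-0.79130891 75.43237746] [ 0.65139376 -0.23099056  0.141     ] [-3.93336057  1.12041276  1.55361049]
```

Request:
play_rows:
  deltas:
    - [-0.0003, -0.0066, -0.0003, 0, 0, 0]
    - [-0.0003, -0.0066, -0.0003, 0, 0, 0]
    - [-0.0003, -0.0066, -0.0004, 0, 0, 0]
    - [0, 0, 0, 0, 0, 0]
    - [0, 0, 0, 0, 0, 0]

```text
clock: 50.95
tool_pos: [0.6516, -0.2467, 0.1457]
orientation: [-180.0, -0.0, -93.0]
force: [1.1, -0.6, 1.2]
opening: 0.026
gripper_force: 30.0
```

Request:
play_rows:
  deltas:
    - [-0.0074, 0.0005, -0.0004, 0, 0, 0]
    - [-0.0074, 0.0005, -0.0007, 0, 0, 0]
    - [-0.0074, 0.0005, -0.001, 0, 0, 0]
    - [-0.0074, 0.0005, -0.0012, 0, 0, 0]
    - [-0.0074, 0.0005, -0.0013, 0, 0, 0]
    - [-0.0074, 0.0005, -0.0014, 0, 0, 0]
    - [0, 0, 0, 0, 0, 0]
    - [0, 0, 0, 0, 0, 0]

```text
clock: 51.75
tool_pos: [0.6165, -0.2437, 0.1422]
orientation: [-179.9, -0.0, -93.0]
force: [3.0, 0.9, 5.3]
opening: 0.0263
gripper_force: 30.0
```

Request:
play_rows:
  deltas:
    - [0, -0.0078, -0.0012, 0, 0, 0]
    - [0, -0.0078, -0.0014, 0, 0, 0]
    - [0, -0.0078, -0.0015, 0, 0, 0]
    - [0, -0.0078, -0.0018, 0, 0, 0]
    - [0, -0.003, 0, 0, 0, 0]
    - [0, 0, 0, 0, 0, 0]
    - [0, 0, 0, 0, 0, 0]

```text
clock: 52.45
tool_pos: [0.615, -0.2711, 0.1357]
orientation: [179.9, -0.0, -93.0]
force: [1.4, -1.4, 0.4]
opening: 0.0261
gripper_force: 30.0
```

Request:
play_rows:
  deltas:
    - [0, -0.004, 0, 0, 0, 0]
    - [0, 0, 0, 0, 0, 0]
    - [0, 0, 0, 0, 0, 0]

```text
clock: 52.75
tool_pos: [0.6151, -0.2729, 0.1352]
orientation: [179.9, 0.1, -93.0]
force: [2.0, 5.0, -0.1]
opening: 0.0267
gripper_force: 30.0
```

Request:
play_rows:
  deltas:
    - [0, 0, 0, 0, 0, 0]
    - [0, 0, 0, 0, 0, 0]
    - [0, 0, 0, 0, 0, 0]
    - [0, 0, 0, 0, 0, 0]
    - [0, 0, 0, 0, 0, 0]
    - [0, 0, 0.05, 0, 0, 0]
    - [0, 0, 0.05, 0, 0, 0]
    - [0, 0, 0.05, 0, 0, 0]
    - [0, 0, 0.05, 0, 0, 0]
    - [0, 0, 0, 0, 0, 0]
  gripper: 1

```text
clock: 53.75
tool_pos: [0.6179, -0.2755, 0.3036]
orientation: [-179.4, -0.2, -93.0]
force: [0.1, 0.1, 0.6]
opening: 0.0875
gripper_force: 0.0
```

Request:
play_rows:
  deltas:
    - [0, 0, 0, 0, 0, 0]
    - [0, 0, 0, 0, 0, 0]
    - [0, 0, 0, 0, 0, 0]

```text
clock: 54.05
tool_pos: [0.6152, -0.2742, 0.2946]
orientation: [179.9, 0.0, -93.0]
force: [0.3, -1.5, -0.8]
opening: 0.0875
gripper_force: 0.0
```

Run:
```python
from h import *
im,d,m=snap('wrist','w20.png');print(get_obs()['tool_pos'],wrist_px(knob(26,51),m))
P=wcloud(d,m)
def kb(P,im):
    w=wb(P);k=(P[...,2]>.118)&(P[...,2]<.15)&(abs(w[...,0])<75)&(abs(w[...,1]-50)<45)&(im.max(2)<60);print('knob',k.sum(),cv2.minEnclosingCircle(w[k].astype(np.float32)))
kb(P,im)
im,d,m=load('w1.png');kb(wcloud(d,m),im)
im,d,m=load('w2.png');kb(wcloud(d,m),im)
im,d,m=snap('scene','s20.png');P=cloud(d,m)
im0,d0,m0=load('scene0.png');cv2.imwrite('pics/c20.png',im)
```

```text
[ 0.61527133 -0.27422409  0.29475938] (np.float64(258.2854051364701), np.float64(184.32349486841176))
knob 476 ((42.37661361694336, 41.52907180786133), 13.532421112060547)
knob 485 ((37.39881134033203, 43.706932067871094), 13.721278190612793)
knob 717 ((-37.848506927490234, 41.128509521484375), 13.921449661254883)
```

View pics/c20.png

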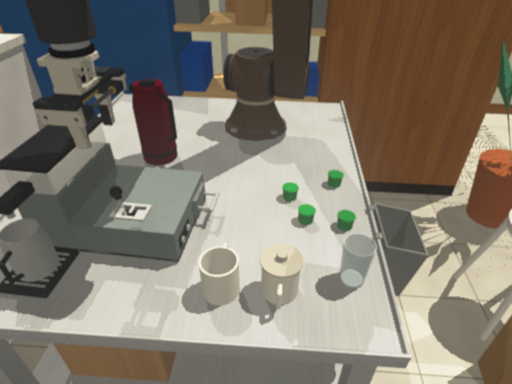

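The final scene shows the drawer shut, the lever at the brew end (116,192), and the four green pods, mugs, tumbler and flask where they were. I hand it in.

```bash
python3 -c "
from plant import *
print(close_job())"
```

```text
the job is handed in; nothing more can be done
None
```

The job is handed in at about 54 s: the lever went through load, a 1.3 s stop in the middle slot and on to the brew end; the one spent pod is in the bin; both fresh pods stood level, foil up, in their own seats before the drawer was shut; nothing else in the scene was disturbed.

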